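# Lock a specimen tube into its display stand

### The job

Take the orange-capped specimen tube out of the wooden rack and set it in the white display stand: its foot all the way down in the bore, standing upright, with its narrow neck in the slot of the metal fork. The tube is too wide to come down through the fork, so put the foot into the bore with the tube leaning out of the fork's open side, then straighten it up. Then slide the red bolt fully shut across the slot and let go; leave the other two tubes standing in the rack and do not disturb the eye model or the pen.

Things in the scene. Friction and masses are not known exactly. Their poses are not given: they have to be found in the camera images.
- tube_orange: The tube to set: clear, 190 mm long, about 90 g, bone inside, upright in a rack hole. Origin: centre of its flat foot; z towards the cap. Foot 16 mm diameter, widening to 22 mm at 22 mm up; body 22 mm up to 110 mm; shoulder slopes to 118 mm; neck 10 mm diameter to 152 mm; orange square cap 24 x 24 mm (sides along the tube's x, y), from 152 to 190 mm up: grip it there
- tube_blue: The same tube with a blue cap and a fern inside, in another hole of the rack: leave it standing
- tube_green: The same tube with a green cap and a shell inside, in another hole of the rack: leave it standing
- rack: Light wooden block, fixed, 230 mm along its x, 70 mm along its y, 40 mm high, with three 26 mm holes in a row along its x at -75, 0 and +75 mm; hole floors 12 mm above the table. Origin at the centre of the underside
- stand: Display stand, fixed. Origin on the table on the bore's axis, z up; -x (roughly towards the robot) is the fork's open side. White block 110 (x) x 100 (y) x 52 mm high, the vertical bore in its middle; two 10 mm rods (x +40, y +-20 mm) carry the dark steel fork above it
- bore_mouth (a point): Centre of the bore's mouth in the block's top, 52 mm above the table; axes as the stand. The bore is 42 mm in diameter down to 30 mm above the table, then 28 mm down to its floor
- bore_floor (a point): Centre of the bore's floor, 12 mm above the table, where the tube's foot must come to rest; axes as the stand
- fork_slot (a point): On the bore's axis at the fork's top, 144 mm up; axes as the stand. Plate 8 mm thick, x -22 to +50, y +-30 mm; 16 mm wide slot along x, open at x -22, ending at x +8 mm. It clears a seated tube's shoulder by 14 mm. A tube leaning under 12 degrees cannot pass between fork and block; leaning 20 to 28 degrees its foot goes in, then it is straightened as it goes down
- bolt (a joint): Slide of the red bolt on the fork, m: 0 open, 0.040 shut at its stop. Moves along the stand's -y, stays where left, about 1.5 N friction. Its bar (10 x 10 x 45 mm, 144 to 154 mm up, stand x -22 to -12 mm) crosses the slot when shut; it starts nearly open, clear of the slot. A brass guide at stand y 24 to 29 mm reaches 158 mm up, an ear under the bar runs out to y 72 mm
- bolt_tab (a point): Top centre of the red upright tab at the bolt's outer end, 184 mm above the table: 8 mm thick along the stand's y, 14 mm wide along its x, standing 30 mm above the bar; at stand x -17 mm, y +61 mm minus the slide value. Push it towards the stand's -y, or pinch it
- eye_model: Bystander: eyeball model, 80 mm ball on a white foot 85 x 85 mm, 128 mm high, loose. Origin at the centre of the underside
- pen: Bystander: blue marker pen lying on the table, about 120 x 13 x 13 mm, loose. Origin at the underside of its middle
Mind the look-alikes: they are no part of the job. What is shaped like the tube_orange but black is not meant. Leave any purple look-alike of the tube_blue alone.

How it is judged:
By the outcome, as a careful person would: the job done as asked, in the order asked, and still so for the second after the job is handed in, with the robot touching nothing.
It also fails if it takes over 54 s, if anything falls off the work surface, if the arm or the gripper's body presses on something with over 40 N, if the wrist force passes 120 N, or if a joint passes its speed limit or range.

### The arm

A 6-joint arm with a two-finger parallel gripper is mounted at the origin on the work surface. World frame = base frame: x ahead of the robot, y to its left, z up, the work surface at z = 0. Lengths are in mm, angles in rad, forces in N, time in s.
With the tool pointing down it reaches from about 275 to 1000 mm from the base axis. Payload 8.4 kg.
Tool frame: the origin (TCP) lies midway between the tips of the shut fingers; the grasp point (between the pads) lies 19 mm behind it; z points along the fingers, y is the direction in which the jaws open and shut (so a half turn about z gives the same grasp; the last joint's range is limited). The gripper opens to 85 mm and grips with 20 to 120 N. Pads are 22 mm wide; open, the fingers measure 114 mm over their backs; the gripper's body (76 mm by 85 mm) begins 54 mm behind the grasp point. The pads swing forward as they close: fully open they stand 13 mm farther back than shut.
Start: joints at [-1.304, 0.353, 1.633, -0, 1.155, -0.002], TCP at [165.983, -602.559, 210.181] pointing down, gripper open.
Joint ranges: [-2.63, 2.63], [-0.92, 2.1], [0.06, 2.66], [-1.3, 4.44], [0, 2.69], [-3.02, 3.02]. Speed limits (rad/s): [2.22, 2.22, 2.79, 3.14, 3.14, 3.14].

### API

Orientations are given as [roll, pitch, yaw] about the fixed x, y, z axes, in that order (R = Rz(yaw) Ry(pitch) Rx(roll)).
In Python, from rig import r gives the robot as it stands. The module is installed in compiled form; this text tells all that it offers.
- The arm moves only by the tool drive_tool, never from a script. Its argument "moves" is a list of rows, each a list of 3 entries, a list of its own where there are three numbers: the closure, from 0 (fully open) to 1 (shut), then the shift along the tool's x, y, z in cm, then the turn about the tool's z in degrees. In form: [[claw, [dx, dy, dz], roll], ...]. A call has 1 to 12 rows; each row is the pose to reach, as a shift and turn from the pose measured when the call began, along the tool's axes at that moment; what a row does not reach only later rows make up. A row lasts 1/8 s, in which the tool goes at most 62.5 mm and 10.7 degrees, less where a joint would pass 70% of its speed; a pose out of reach is approached as far as the arm can. A call with a gripper value outside its range is refused whole. The fingers move at their own pace and stop on an object; "grip_force" is the grip in N (left out, the last holds). Time passes only in rows, so rows that repeat a pose let the fingers close. It gives the time, the measured TCP pose, the force and the opening at its end, in the units of the state.
- r.sense(): the state, without advancing time (a new reading comes with each control period).
- r.grab_frame(name): name is "side" or "top" or "wrist"; returns a dict with "color" (400x640x3 uint8, red, green, blue), "fx", "fy", "cx", "cy" (pixels), "pose" (4x4, takes a point from camera to world coordinates); the wrist camera has in their place "hand_eye" (4x4, takes a point from camera to tool coordinates, whose origin is the TCP and whose axes are the flange's). Camera axes: x right, y up, looking along -z (the intrinsics and any distortion apply to the point x, -y, -z); pixel columns grow to the right and rows downward; lengths in mm; the calibration is good to about 2 mm. A picture is of the moment at which its call begins: read the wrist's pose just before it. There is no depth.
- r.sign_off(): hands the job in, once; it reports no verdict.
Trained networks look in the newest picture that a camera, given by its name, has taken for a name from the list of things; names that differ only in an ending like _2 or _b are one class to them, and where a whole thing is asked for, a point or a joint stands for the part that bears it (a point fixed in the world has none). Each returns a list of dicts, best first, with "score" (0 to 1); they miss things now and then, are a little off and sometimes report something else, mostly with a low value. They report only what shows in the picture. A call takes as long as a camera call. They do not tell look-alikes from the thing itself.
- r.outline_of(thing, camera): "mask" (400x640 bool, what is visible of it) and "at" ([column, row] in pixels, amid what is visible of it).
- r.spot_point(thing, camera): "at" ([column, row] in pixels: a listed point, or the origin of a listed thing).
The state is a dict: "clock": time; "qpos": joint angles; "qvel": joint speeds; "joint_efforts": joint torques, N m; "eef_pos": TCP position; "tcp_rot": TCP orientation; "contact_force": force on the tool from outside, world axes, zero at the start; "wrist_torque": the same for the moment, N m; "opening": opening from 0.0 (shut) to 1.0 (fully open).
Only numpy, scipy, OpenCV 4.12 (cv2) and the standard library are available. Lean on these libraries where they do the work, as an engineer would, in place of code of your own. Each camera call takes 0.05 s, during which the arm holds its last target.

## Working session

There is one attempt and no reset: what is moved stays moved. The work goes in short steps, Python scripts to look and compute and a tool call to move; the robot and the scene stay as the last step left them, time stands still between calls to the robot, and variables do not carry over. Pictures are saved under pics/ and viewed, and the job is handed in when it is done.

Besides the shell and the picture viewer there is one more tool, called after "Request:" as name([rows], argument=value, ...), one row to a line, values as JSON. drive_tool: Moves the arm, as the interface text tells. Its arguments: {"type":"object","properties":{"moves":{"type":"array"},"grip_force":{"type":"number"}},"required":["moves"]}

```bash
mkdir -p pics; cat > h.py <<'E'
import numpy as np, cv2
from rig import r
def save(name,fn):
    f=r.grab_frame(name); cv2.imwrite('pics/'+fn,f['color'][:,:,::-1]); return f
E
python3 - <<'E'
from h import *
np.set_printoptions(precision=4,suppress=True)
print(r.sense())
for n in ['side','top','wrist']:
    f=save(n,n+'0.png'); print(n,{k:v for k,v in f.items() if k!='color'})
    for t in ['tube_orange','stand','bolt_tab','fork_slot','bore_mouth','rack','eye_model','pen']:
        try: print(t,[(np.round(d['at'],1).tolist(),round(d['score'],2)) for d in r.spot_point(t,n)])
        except Exception as e: print(t,e)
E
```

```text
{'clock': 0.0, 'qpos': array([-1.3044,  0.3536,  1.6342,  0.    ,  1.1552, -0.0024]), 'qvel': array([-0.0002,  0.0007,  0.    , -0.0003, -0.0004,  0.0001]), 'joint_efforts': array([ -0.0006, -60.5258, -34.2061,  -0.0001,   0.0095,   0.    ]), 'eef_pos': array([ 165.8314, -602.0507,  209.442 ]), 'tcp_rot': array([-3.1402, -0.    ,  0.2688]), 'contact_force': array([-0.3952,  0.0535, -0.0456]), 'wrist_torque': array([ 0.0504, -0.0218, -0.0486]), 'opening': 1.0041468171943235}
side {'fx': 447.74812527707144, 'fy': 447.74812527707144, 'cx': 319.7886259170362, 'cy': 200.8901086572592, 'pose': array([[   0.9487,    0.2447,   -0.2005,  382.7136],
       [  -0.3163,    0.7435,   -0.5892, -556.0444],
       [   0.0049,    0.6223,    0.7828,  869.9696],
       [   0.    ,    0.    ,    0.    ,    1.    ]])}
tube_orange [([247.8, 174.6], 0.88), ([229.8, 204.7], 0.64)]
stand [([362.5, 306.1], 0.9)]
bolt_tab [([344.9, 246.6], 0.61)]
fork_slot [([367.1, 276.4], 0.6)]
bore_mouth [([358.3, 300.0], 0.85)]
rack [([277.8, 165.4], 0.86)]
eye_model [([411.5, 228.5], 0.67), ([277.1, 165.3], 0.52)]
pen [([
[... 517 characters left out ...]
53)]
bolt_tab [([422.6, 208.0], 0.58), ([425.3, 200.8], 0.48)]
fork_slot [([440.7, 195.8], 0.84)]
bore_mouth [([428.5, 200.5], 0.82)]
rack [([235.9, 195.6], 0.59), ([238.9, 225.5], 0.56), ([350.2, 301.3], 0.34)]
eye_model [([358.0, 128.4], 0.89)]
pen [([350.3, 303.4], 0.85)]
wrist {'fx': 296.8501650608146, 'fy': 296.8501650608146, 'cx': 315.1122448935559, 'cy': 200.25746608909054, 'hand_eye': array([[  -0.0002,    0.9604,    0.2788,   70.7086],
       [   1.    ,   -0.0003,    0.0016,    1.0912],
       [   0.0016,    0.2788,   -0.9604, -163.4254],
       [   0.    ,    0.    ,    0.    ,    1.    ]])}
tube_orange []
stand []
bolt_tab []
fork_slot []
bore_mouth []
rack []
eye_model []
pen []
```

View pics/side0.png

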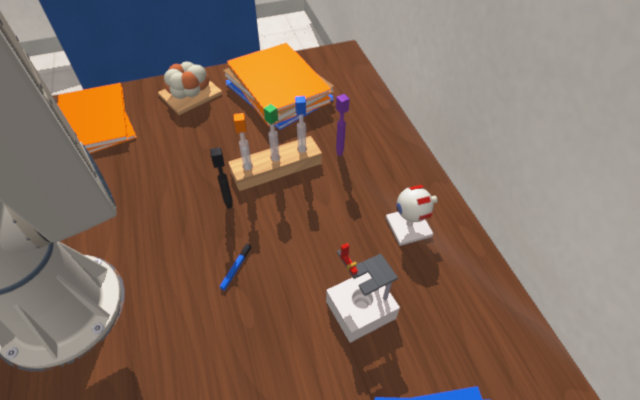

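View pics/top0.png

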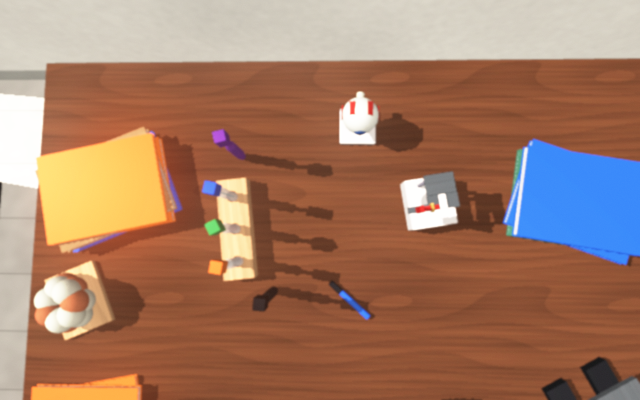

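```bash
python3 - <<'E'
import cv2,numpy as np
s=cv2.imread('pics/side0.png');t=cv2.imread('pics/top0.png')
cv2.imwrite('pics/c1.png',cv2.resize(s[230:350,310:420],None,fx=5,fy=5,interpolation=cv2.INTER_CUBIC))
cv2.imwrite('pics/c2.png',cv2.resize(t[160:240,390:480],None,fx=7,fy=7,interpolation=cv2.INTER_CUBIC))
cv2.imwrite('pics/c3.png',cv2.resize(t[165:295,190:270],None,fx=4.5,fy=4.5,interpolation=cv2.INTER_CUBIC))
cv2.imwrite('pics/c4.png',cv2.resize(s[85:195,210:340],None,fx=5,fy=5,interpolation=cv2.INTER_CUBIC))
E
```

```text
(no output)
```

View pics/c1.png

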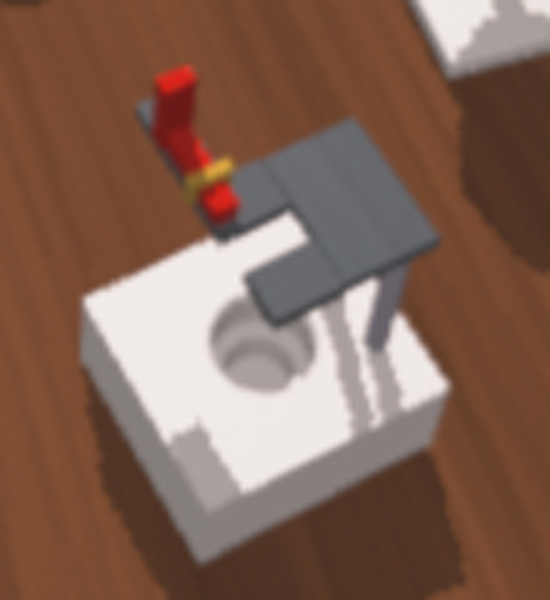

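View pics/c2.png

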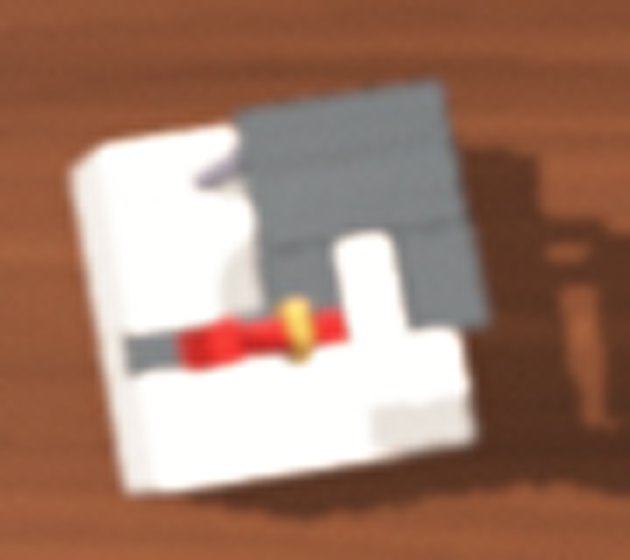

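View pics/c3.png

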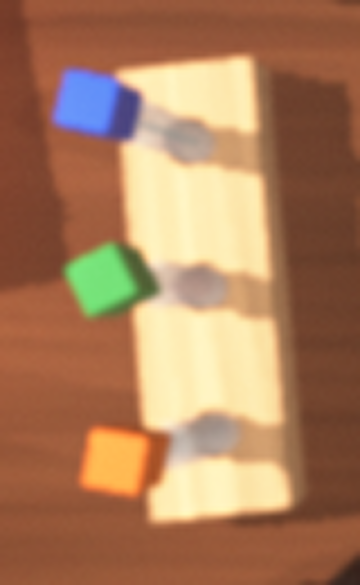

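View pics/c4.png

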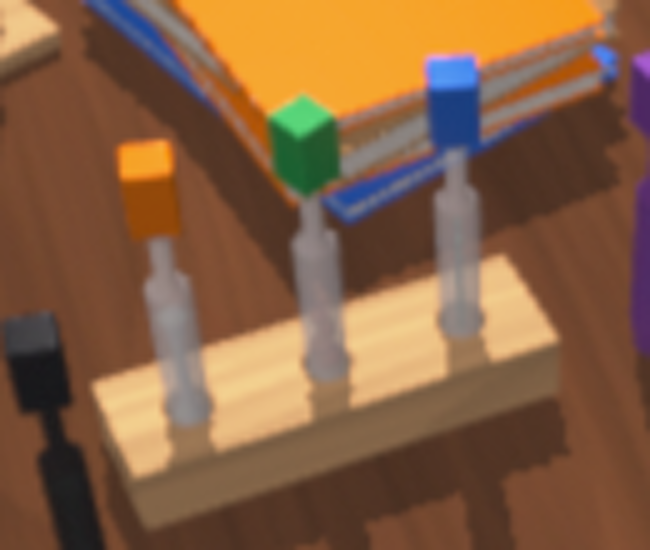

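```bash
cat >> h.py <<'E'
CAM={}
def proj(P,f,pose=None):
    T=f['pose'] if pose is None else pose
    P=np.atleast_2d(P); c=(P-T[:3,3])@T[:3,:3]
    return np.c_[f['fx']*c[:,0]/-c[:,2]+f['cx'], f['cy']-f['fy']*c[:,1]/-c[:,2]]
def tfm(p,xyyaw):
    x,y,a=xyyaw; R=np.array([[np.cos(a),-np.sin(a),0],[np.sin(a),np.cos(a),0],[0,0,1]])
    return np.atleast_2d(p)@R.T+[x,y,0]
E
cat > fit.py <<'E'
from h import *
from scipy.optimize import least_squares
np.set_printoptions(precision=2,suppress=True)
fs=r.grab_frame('side'); ft=r.grab_frame('top')
import pickle; 
pickle.dump({'side':{k:v for k,v in fs.items() if k!='color'},'top':{k:v for k,v in ft.items() if k!='color'}},open('cams.pkl','wb'))
def fit(name,S,T,x0):
    S=[(np.array(a,float)[:3],p) for a,p in S];T=[(np.array(a,float),p) for a,p in T]
    def res(x,w='b'):
        o=[]
        for L,f,t in ((S,fs,'s'),(T,ft,'t')):
            if w in('b',t): o.append(proj(tfm([a for a,_ in L],x),f)-np.array([p for _,p in L]))
        return np.vstack(o).ravel()
    for w in 'bst':
        q=least_squares(lambda x:res(x,w),x0,x_scale=[10,10,.1]); print(name,w,q.x,'rms',np.sqrt(np.mean(q.fun**2)))
        if w=='b': print(q.fun.reshape(-1,2)); b=q.x
    return b
cs=lambda u,v:(u/5+310,v/5+230); ct=lambda u,v:(u/7+390,v/7+160)
fit('stand',[((-55,50,52),cs(82,298)),((-55,-50,52),cs(205,512)),((55,-50,52),cs(449,385)),((-55,-50,0),cs(203,562)),((50,-30,144),cs(438,238)),((50,30,144),cs(350,120)),((0,0,52),cs(262,342))],
 [((50,30,144),ct(240,110)),((50,-30,144),ct(441,82)),((-22,-30,144),ct(487,320)),((-55,50,52),ct(152,490)),((-55,50,0),ct(127,492)),((-55,-50,52),ct(476,440)),((55,50,52),ct(105,145))],[500,-240,0.15])
cs=lambda u,v:(u/5+210,v/5+85); ct=lambda u,v:(u/4.5+190,v/4.5+165)
fit('rack',[((-115,35,40),cs(95,385)),((-115,-35,40),cs(140,475)),((115,-35,40),cs(557,340)),((115,35,40),cs(503,257)),((-115,-35,0),cs(152,528))],
 [((115,35,40),ct(118,68)),((115,-35,40),ct(255,55)),((-115,35,40),ct(150,522)),((-115,-35,40),ct(296,508))],[480,230,0])
fit('cap',[((-12,12,202),cs(118,146)),((12,12,202),cs(170,141)),((12,-12,202),cs(175,172)),((-12,-12,202),cs(125,178)),((-12,-12,164),cs(132,233)),((12,-12,164),cs(180,236))],
 [((12,12,202),ct(92,426)),((12,-12,202),ct(155,431)),((-12,-12,202),ct(142,497)),((-12,12,202),ct(80,488))],[400,230,0])
E
python3 fit.py
```

```text
stand b [ 593.54 -201.26    0.16] rms 0.7677710430826475
[[-0.74 -0.09]
 [-0.47 -0.46]
 [-0.81 -0.  ]
 [-1.61 -0.16]
 [ 0.18 -0.47]
 [ 0.11 -1.77]
 [-0.54 -0.26]
 [-0.1  -0.49]
 [ 0.95 -1.16]
 [ 1.03  0.25]
 [ 1.8  -0.7 ]
 [ 0.64 -0.65]
 [ 0.21 -0.45]
 [ 0.02  0.23]]
stand s [ 594.12 -202.45    0.17] rms 0.5624315687524695
stand t [ 592.57 -199.89    0.15] rms 0.5222340321609419
rack b [532.21 241.41   0.11] rms 0.8658782095674719
[[-1.04 -0.61]
 [-1.37  0.26]
 [ 0.16 -0.58]
 [-0.07 -0.98]
 [-1.54  0.09]
 [ 0.63 -0.1 ]
 [-0.04 -0.46]
 [ 1.58 -1.24]
 [-0.37 -1.25]]
rack s [533.86 239.91   0.11] rms 0.5929617243257147
rack t [530.42 242.39   0.11] rms 0.6056194351632693
cap b [457.37 233.7   -0.13] rms 0.8867303490477217
[[-0.91 -0.87]
 [-0.63 -1.14]
 [-0.74 -0.35]
 [-1.58 -0.24]
 [-0.55  1.44]
 [ 0.37 -0.47]
 [ 0.72 -0.49]
 [-0.61  0.27]
 [ 0.19 -1.4 ]
 [ 1.27 -1.3 ]]
cap s [458.78 232.34  -0.17] rms 0.6939336671342656
cap t [456.02 234.39  -0.13] rms 0.6819624282754948
```

```bash
cat >> h.py <<'E'
from scipy.spatial.transform import Rotation as Ro
def goto(x,y,z,yaw=None):
    s=r.sense(); Rm=Ro.from_euler('xyz',s['tcp_rot']).as_matrix()
    d=Rm.T@(np.array([x,y,z])-s['eef_pos'])/10
    t=None if yaw is None else -np.degrees(yaw-s['tcp_rot'][2])
    print('shift cm',np.round(d,2),'turn deg',None if t is None else round(t,1)); return d,t
def tri(ps,pt,cams):
    A=[];b=[]
    for p,f in ((ps,cams['side']),(pt,cams['top'])):
        T=f['pose']; d=T[:3,:3]@np.array([(p[0]-f['cx'])/f['fx'],-(p[1]-f['cy'])/f['fy'],-1]); d/=np.linalg.norm(d)
        M=np.eye(3)-np.outer(d,d); A.append(M); b.append(M@T[:3,3])
    X=np.linalg.lstsq(np.vstack(A),np.hstack(b),rcond=None)[0]; return X
E
python3 - <<'E'
from h import *; import pickle
c=pickle.load(open('cams.pkl','rb'))
np.set_printoptions(precision=1,suppress=True)
print('black cap',tri((217,158),(260.5,303),c),'eye ball',tri((416,205),(360,115),c),'eye foot',tri((411.5,228.5),(358,128.4),c),'pen',tri((231.9,271.4),(350.3,303.4),c))
print('tab',tri((310+175/5-.4,230+73/5-.4),(390+215/7-.4,160+330/7-.4),c))
print('tab expected', tfm((-17,61,184),(593.5,-201,.16)))
goto(457.5,233.5,400,-0.13)
E
```

```text
black cap [387.4 156.8 166.2] eye ball [784.3 -40.4  80.7] eye foot [783.8 -43.1  -8.4] pen [357.6 -23.4  -8.7]
tab [ 571.3 -146.6  179.4]
tab expected [[ 567.  -143.5  184. ]]
shift cm [ 50.3 -72.9 -19. ] turn deg 22.8
```

Request:
drive_tool([
  [0.3,[0,0,-10],0],
  [0.3,[50.3,-72.9,-19],22.8],
  [0.3,[50.3,-72.9,-19],22.8],
  [0.3,[50.3,-72.9,-19],22.8],
  [0.3,[50.3,-72.9,-19],22.8],
  [0.3,[50.3,-72.9,-19],22.8],
  [0.3,[50.3,-72.9,-19],22.8],
  [0.3,[50.3,-72.9,-19],22.8],
  [0.3,[50.3,-72.9,-19],22.8],
  [0.3,[50.3,-72.9,-19],22.8],
  [0.3,[50.3,-72.9,-19],22.8],
  [0.3,[50.3,-72.9,-19],22.8],
])

```text
clock: 2.95
eef_pos: [390.1, 42.2, 371.4]
tcp_rot: [-3.141, -0.002, -0.129]
contact_force: [1.1, -1.1, -0.1]
opening: 0.7
```

```bash
python3 - <<'E'
from h import *
goto(450,233.5,330,-0.13)
E
```

```text
shift cm [  3.48 -19.74   4.15] turn deg 0.1
```

Request:
drive_tool([
  [0.3,[3.5,-19.7,4.1],0],
  [0.3,[3.5,-19.7,4.1],0],
  [0.3,[3.5,-19.7,4.1],0],
  [0.3,[3.5,-19.7,4.1],0],
  [0.3,[3.5,-19.7,4.1],0],
  [0.3,[3.5,-19.7,4.1],0],
])

```text
clock: 3.7
eef_pos: [450.0, 231.9, 330.9]
tcp_rot: [3.141, -0.002, -0.129]
contact_force: [0.2, 0.1, -0.4]
opening: 0.696
```

```bash
python3 - <<'E'
from h import *
s=r.sense(); print(s['eef_pos'],s['tcp_rot'],s['contact_force'])
f=save('wrist','w1.png'); save('side','s1.png')
H=np.eye(4);H[:3,:3]=Ro.from_euler('xyz',s['tcp_rot']).as_matrix();H[:3,3]=s['eef_pos']
T=H@f['hand_eye']
np.save('Tw1.npy',T)
print(proj(tfm([(0,0,202),(12,12,202),(-12,12,202),(12,-12,202),(-12,-12,202)],(457.5,233.5,-.13)),f,T))
print(r.spot_point('tube_orange','wrist'),r.outline_of('tube_orange','wrist')[0]['at'])
E
```

```text
[449.97311551 231.91116266 330.85300689] [ 3.14136358e+00 -1.81072582e-03 -1.29419667e-01] [ 0.24279257  0.07287182 -0.41033743]
[[311.94927773 180.27240786]
 [299.85393872 168.44783882]
 [300.1807215  191.81929397]
 [323.98462947 168.46375155]
 [323.77877236 191.83708378]]
[{'at': [311.3, 158.8], 'score': 0.75}, {'at': [363.0, 190.5], 'score': 0.57}] [312.8, 177.1]
```

View pics/w1.png

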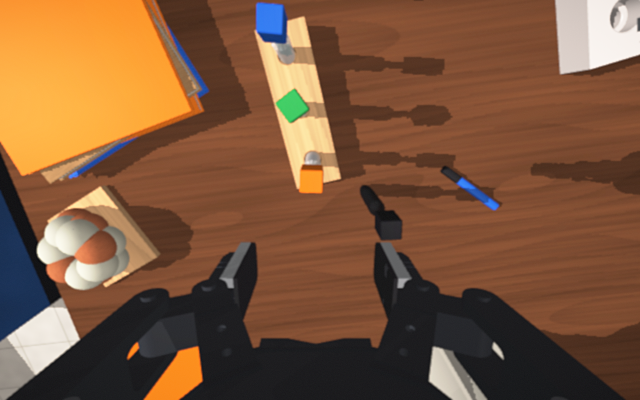

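```bash
python3 - <<'E'
from h import *
goto(457.5,233.5,169,-0.13)
E
```

```text
shift cm [ 0.67 -0.23 16.21] turn deg -0.0
```

Request:
drive_tool([
  [0.3,[0.7,-0.2,4],0],
  [0.3,[0.7,-0.2,10],0],
  [0.3,[0.7,-0.2,14],0],
  [0.3,[0.7,-0.2,16.2],0],
  [0.3,[0.7,-0.2,16.2],0],
  [0.3,[0.7,-0.2,16.2],0],
])

```text
clock: 4.65
eef_pos: [458.6, 233.2, 170.4]
tcp_rot: [-3.14, -0.004, -0.131]
contact_force: [-0.2, -1.0, 0.3]
opening: 0.699
```

```bash
python3 - <<'E'
from h import *
f=save('wrist','w2.png'); f=save('side','s2.png')
g=cv2.resize(f['color'][60:220,180:360],None,fx=3.7,fy=3.7)[:,:,::-1]; cv2.imwrite('pics/s2c.png',g)
E
```

```text
(no output)
```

View pics/w2.png

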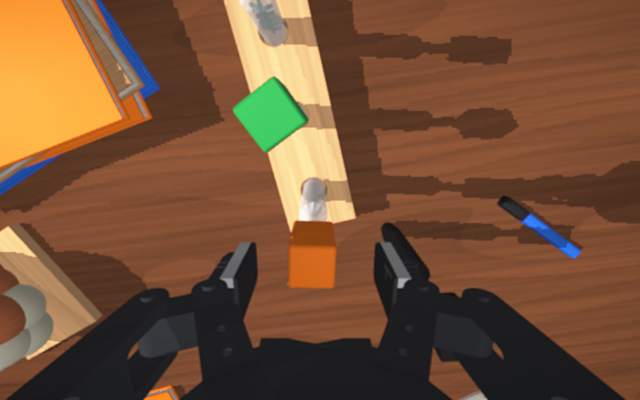

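View pics/s2c.png

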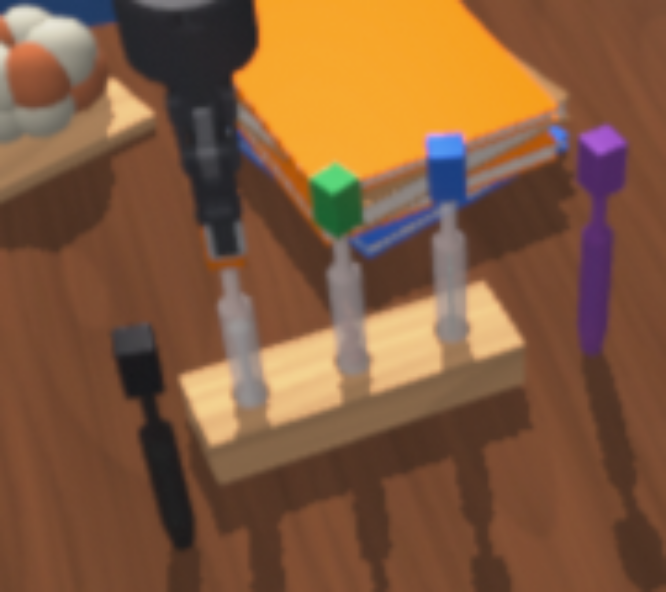

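Request:
drive_tool([
  [1,[0,0,0],0],
  [1,[0,0,0],0],
  [1,[0,0,0],0],
  [1,[0,0,0],0],
  [1,[0,0,0],0],
  [1,[0,0,0],0],
], grip_force=30)

```text
clock: 5.5
eef_pos: [459.4, 233.7, 171.4]
tcp_rot: [-3.139, -0.006, -0.13]
contact_force: [0.2, -0.7, 6.2]
opening: 0.269
```

Request:
drive_tool([
  [1,[0,0,-1],0],
  [1,[0,0,-2],0],
  [1,[0,0,-2],0],
  [1,[0,0,-2],0],
], grip_force=20)

```text
clock: 6.0
eef_pos: [459.2, 233.7, 191.4]
tcp_rot: [-3.139, -0.006, -0.13]
contact_force: [-0.4, 0.2, -0.5]
opening: 0.271
```

```bash
python3 - <<'E'
from h import *
f=save('side','s3.png')
g=cv2.resize(f['color'][60:220,180:360],None,fx=3.7,fy=3.7)[:,:,::-1]; cv2.imwrite('pics/s3c.png',g)
E
```

```text
(no output)
```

View pics/s3c.png

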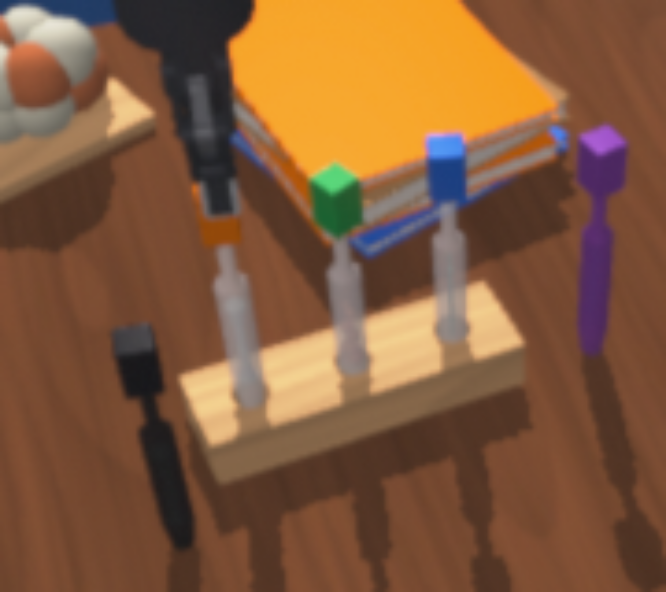

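Request:
drive_tool([
  [1,[-1,0,0.05],0],
  [1,[-1.9,0,0.15],0],
  [1,[-2.8,0,0.3],0],
  [1,[-3.7,0,0.5],0],
  [1,[-4.6,0,0.75],0],
  [1,[-5.4,0,1.0],0],
  [1,[-6.2,0,1.35],0],
  [1,[-6.8,0,1.6],0],
  [1,[-7.3,0,1.85],0],
  [1,[-7.3,0,1.85],0],
])

```text
clock: 7.3
eef_pos: [386.4, 243.1, 172.1]
tcp_rot: [-3.139, -0.005, -0.13]
contact_force: [1.0, 0.2, 0.1]
opening: 0.27
```

```bash
python3 - <<'E'
from h import *
f=save('side','s4.png')
g=cv2.resize(f['color'][60:220,180:360],None,fx=3.7,fy=3.7)[:,:,::-1]; cv2.imwrite('pics/s4c.png',g)
f=save('top','t4.png')
g=cv2.resize(f['color'][180:320,170:330],None,fx=4,fy=4)[:,:,::-1]; cv2.imwrite('pics/t4c.png',g)
E
```

```text
(no output)
```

View pics/s4c.png

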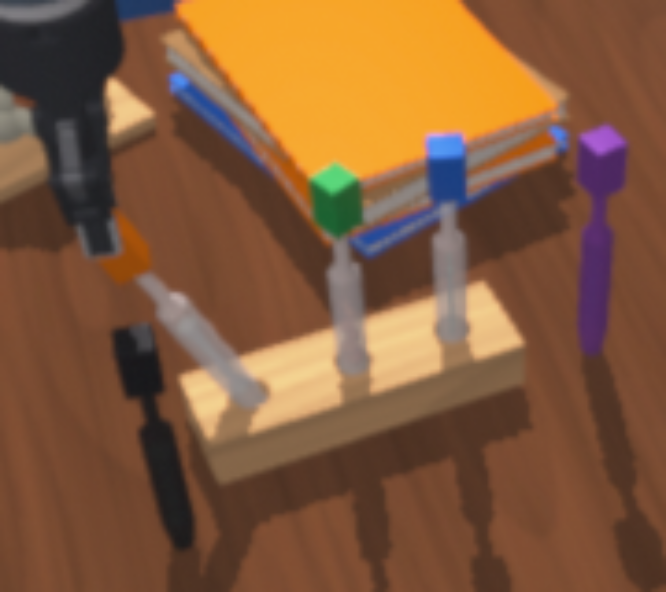

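View pics/t4c.png

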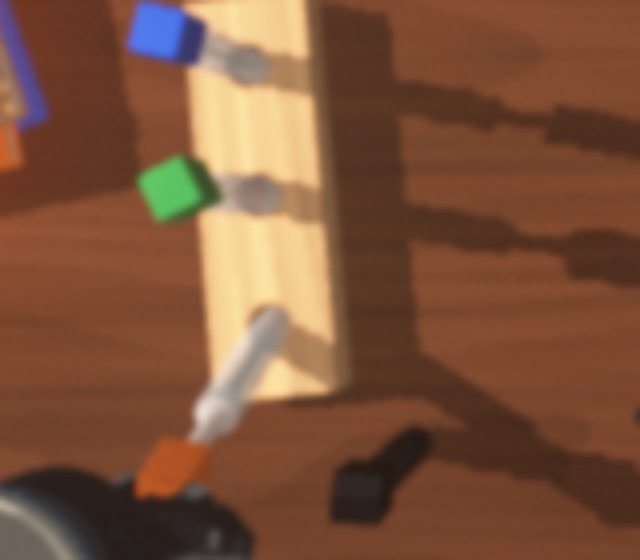

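Request:
drive_tool([
  [1,[0,0,0],0],
  [1,[0,0,-1],0],
  [1,[0,0,-4],0],
  [1,[0,0,-9],0],
  [1,[0,0,-14],0],
  [1,[0,0,-19],0],
  [1,[0,0,-23],0],
  [1,[0,0,-23],0],
  [1,[0,0,-23],0],
], grip_force=60)

```text
clock: 8.52
eef_pos: [384.9, 242.4, 401.6]
tcp_rot: [-3.14, -0.004, -0.13]
contact_force: [-0.3, -0.6, -0.5]
opening: 0.254
```

```bash
python3 - <<'E'
from h import *
s=r.sense();print(s['eef_pos'])
p=tfm((-130,0,0),(593.5,-201,.16))[0]; print(p)
goto(p[0],p[1],400,.16)
f=save('side','s5.png'); g=cv2.resize(f['color'][0:240,100:340],None,fx=2.5,fy=2.5)[:,:,::-1]; cv2.imwrite('pics/s5c.png',g)
E
```

```text
[384.86839683 242.35939255 401.57499045]
[ 465.16045316 -221.71136686    0.        ]
shift cm [14.   44.97  0.14] turn deg -16.6
```

View pics/s5c.png

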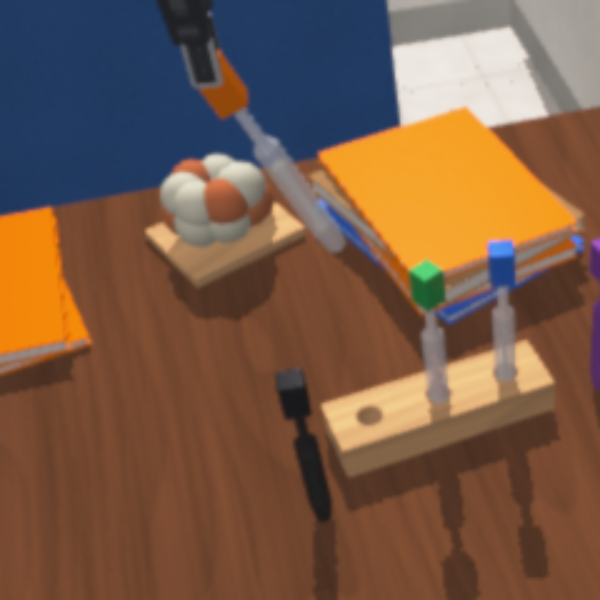

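Request:
drive_tool([
  [1,[1,3,0],-2],
  [1,[3,8,0],-5],
  [1,[5,14,0],-8],
  [1,[6.5,20,0],-11],
  [1,[8,26,0],-14],
  [1,[10,32,0],-16.6],
  [1,[12,38,0],-16.6],
  [1,[13,42,0],-16.6],
  [1,[14,45,0],-16.6],
  [1,[14,45,0],-16.6],
  [1,[14,45,0],-16.6],
])

```text
clock: 9.95
eef_pos: [464.5, -221.5, 399.9]
tcp_rot: [-3.14, -0.002, 0.159]
contact_force: [-0.3, 0.3, -0.7]
opening: 0.259
```

```bash
python3 - <<'E'
from h import *
s=r.sense();print(s['eef_pos'])
p=tfm((-130,0,0),(593.5,-201,.16))[0]; print(p)
goto(p[0],p[1],230,.16)
f=save('side','s6.png'); f=save('top','t6.png')
E
```

```text
[ 464.45388811 -221.49045909  399.85941932]
[ 465.16045316 -221.71136686    0.        ]
shift cm [ 0.03  0.06 16.99] turn deg -0.1
```

View pics/s6.png

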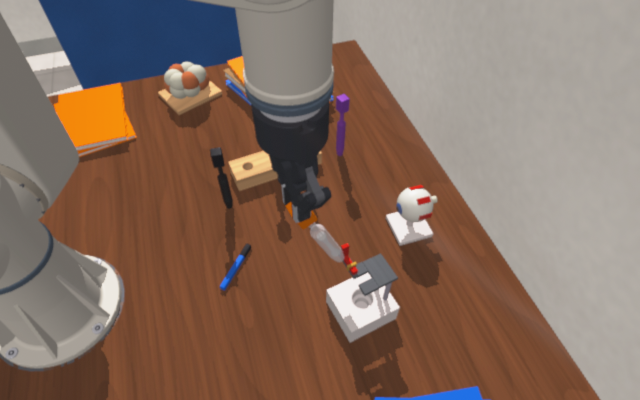

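View pics/t6.png

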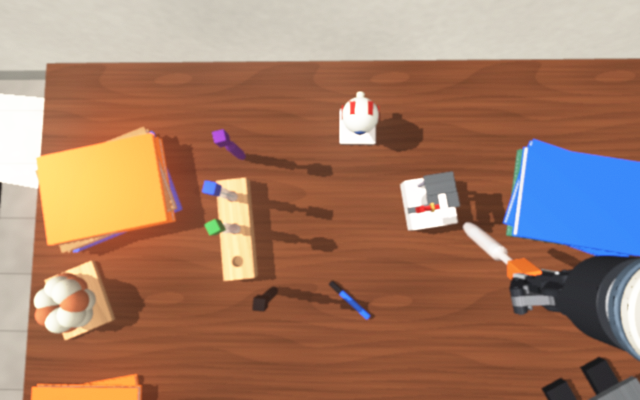

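Request:
drive_tool([
  [1,[0,0,4],0],
  [1,[0,0,9],0],
  [1,[0,0,14],0],
  [1,[0,0,17.5],0],
  [1,[0,0,18.9],0],
  [1,[0,0,18.9],0],
  [1,[0,0,18.9],0],
])

```text
clock: 10.92
eef_pos: [466.3, -221.1, 213.2]
tcp_rot: [3.141, -0.005, 0.16]
contact_force: [0.6, -0.2, -2.1]
opening: 0.255
```

```bash
python3 - <<'E'
from h import *
s=r.sense();print(s['eef_pos'],s['tcp_rot'])
f=save('side','s7.png'); cv2.imwrite('pics/s7c.png',cv2.resize(f['color'][180:350,270:430],None,fx=3.5,fy=3.5,interpolation=2)[:,:,::-1])
f=save('top','t7.png'); cv2.imwrite('pics/t7c.png',cv2.resize(f['color'][160:300,390:570],None,fx=4,fy=4,interpolation=2)[:,:,::-1])
f=save('wrist','w7.png')
E
```

```text
[ 466.29427874 -221.10074029  213.18069557] [ 3.14110916 -0.00505646  0.16047825]
```

View pics/s7c.png

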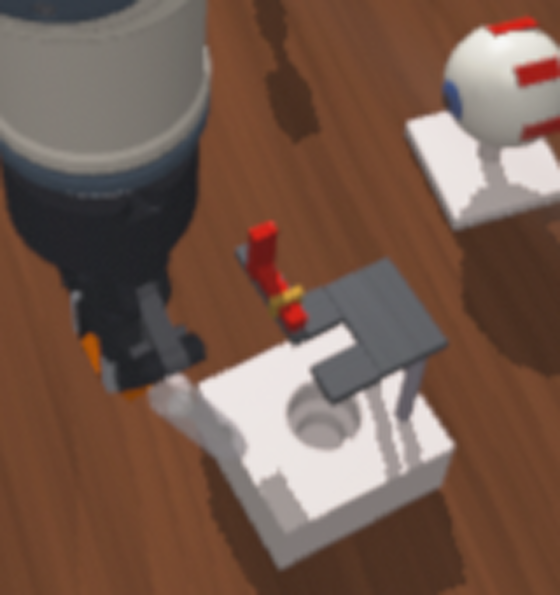

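View pics/t7c.png

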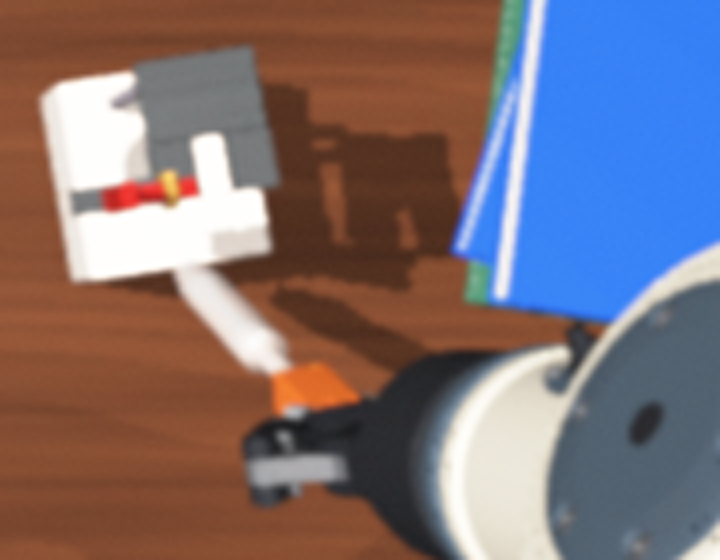

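View pics/w7.png

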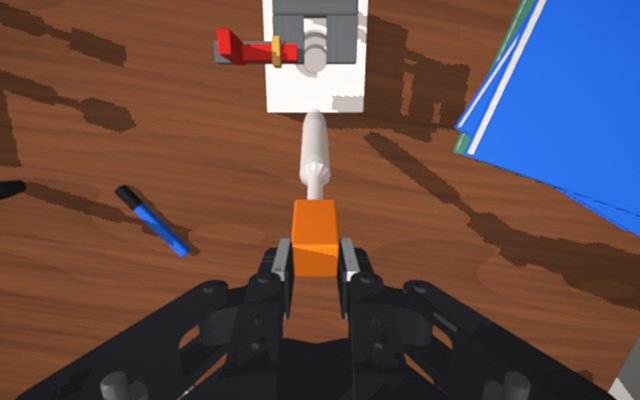

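```bash
cat >> h.py <<'E'
def tubepts(eef,yaw,th,L,n=24,g=21):
    # returns circles of tube in world; leaning toward -toolx
    th=np.radians(th); gp=np.array(eef)+[0,0,g]
    ex=np.array([np.cos(yaw),np.sin(yaw),0]); ey=np.array([-np.sin(yaw),np.cos(yaw),0]); ez=np.array([0,0,1.])
    ax=-np.sin(th)*ex+np.cos(th)*ez; px=np.cos(th)*ex+np.sin(th)*ez
    foot=gp-L*ax; C=[]
    for s,rr in ((0,8),(22,11),(110,11),(118,5),(152,5)):
        a=np.linspace(0,2*np.pi,n,endpoint=False)
        C.append(foot+s*ax+rr*(np.cos(a)[:,None]*px+np.sin(a)[:,None]*ey))
    return foot,C
def overlay(img,f,C,off,sc,T=None):
    for c in C:
        p=((proj(c,f,T)+.5-np.array(off))*sc).astype(np.int32)
        cv2.polylines(img,[p],True,(0,255,0),1)
E
python3 - <<'E'
from h import *
import pickle
eef=np.array([466.29,-221.1,213.18]);yaw=.1605
c=pickle.load(open('cams.pkl','rb'))
for th,L in ((24,179),):
    foot,C=tubepts(eef,yaw,th,L); print(foot)
    s=cv2.imread('pics/s7c.png');t=cv2.imread('pics/t7c.png')
    overlay(s,c['side'],C,(270,180),3.5);overlay(t,c['top'],C,(390,160),4)
    f=r.grab_frame('wrist'); w=cv2.resize(f['color'][:300,200:440],None,fx=2.4,fy=2.4)[:,:,::-1].copy()
    H=np.eye(4);st=r.sense();H[:3,:3]=Ro.from_euler('xyz',st['tcp_rot']).as_matrix();H[:3,3]=st['eef_pos']
    overlay(w,f,C,(200,0),2.4,H@f['hand_eye'])
    cv2.imwrite('pics/o1.png',s[200:560]);cv2.imwrite('pics/o2.png',t[220:440,100:460]);cv2.imwrite('pics/o3.png',w)
    cv2.imwrite('pics/o1.png',np.hstack([cv2.resize(s[220:500,60:340],(400,400)),cv2.resize(t[220:440,120:340],(400,400))]))
E
```

```text
[ 538.16012187 -209.46476458   70.65536308]
```

View pics/o1.png

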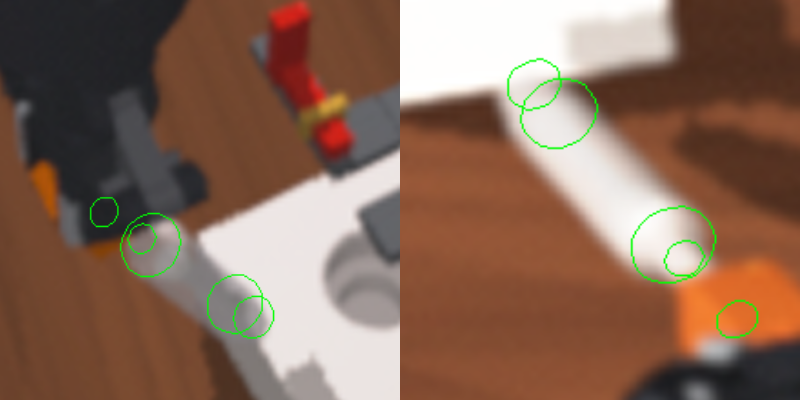

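View pics/o3.png

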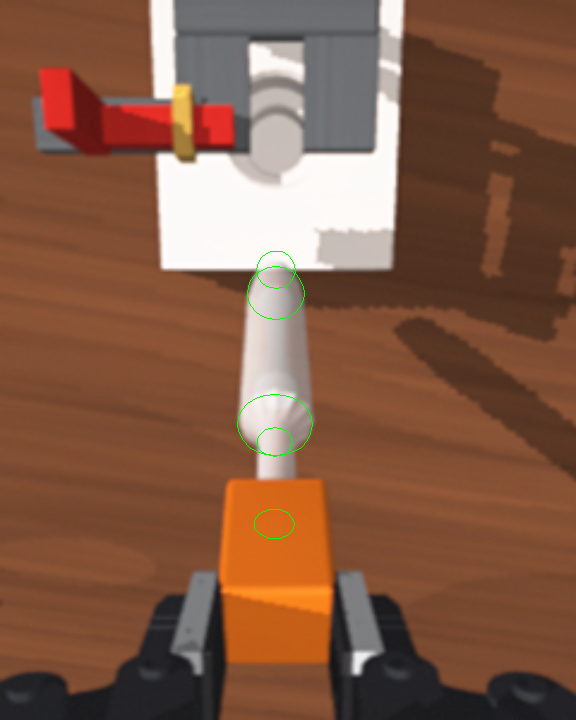

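```bash
python3 - <<'E'
from h import *
np.set_printoptions(precision=1,suppress=True)
s=r.sense()
H=np.eye(4);H[:3,:3]=Ro.from_euler('xyz',s['tcp_rot']).as_matrix();H[:3,3]=s['eef_pos']
f=save('wrist','w8.png'); T=H@f['hand_eye']
P=[(-22,30,144),(-22,-30,144),(-22,8,144),(-22,-8,144),(8,8,144),(8,-8,144),(-55,50,52),(-55,-50,52),(-17,61,184)]
q=proj(tfm(P,(593.5,-201,.16)),f,T); print(q)
w=cv2.resize(f['color'][:150,200:440],None,fx=3.3,fy=3.3)[:,:,::-1].copy()
for p in q:
    cv2.drawMarker(w,tuple(((p+.5-[200,0])*3.3).astype(int)),(0,255,0),cv2.MARKER_CROSS,10,1)
cv2.imwrite('pics/o4.png',w)
E
```

```text
[[273.   61.7]
 [356.5  61.6]
 [303.6  61.7]
 [325.9  61.7]
 [303.2  14.3]
 [326.3  14.3]
 [267.3 111.3]
 [362.8 111.3]
 [210.2  40.4]]
```

View pics/o4.png

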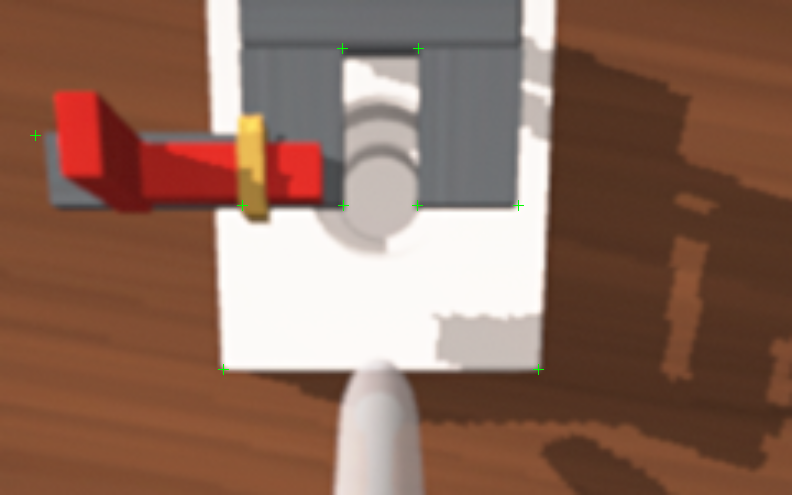

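Request:
drive_tool([
  [1,[1.5,0,0.4],0],
  [1,[3,0,0.8],0],
  [1,[4,0,1.1],0],
  [1,[4.8,0,1.2],0],
  [1,[4.8,0,1.2],0],
  [1,[4.8,0,1.2],0],
])

```text
clock: 11.92
eef_pos: [513.8, -213.3, 200.4]
tcp_rot: [3.142, -0.005, 0.16]
contact_force: [0.3, -0.2, -0.1]
opening: 0.256
```

```bash
cat > chk.py <<'E'
from h import *
import sys
np.set_printoptions(precision=1,suppress=True)
th,L,n=float(sys.argv[1]),float(sys.argv[2]),sys.argv[3]
s=r.sense(); yaw=s['tcp_rot'][2]; print(s['eef_pos'],s['tcp_rot'],s['contact_force'])
def instand(p):
    d=np.array(p)-[593.5,-201,0]; c,k=np.cos(.16),np.sin(.16); return np.array([c*d[0]+k*d[1],-k*d[0]+c*d[1],p[2]])
foot,C=tubepts(s['eef_pos'],yaw,th,L); print('foot stand',instand(foot),'tcp stand',instand(s['eef_pos']))
H=np.eye(4);H[:3,:3]=Ro.from_euler('xyz',s['tcp_rot']).as_matrix();H[:3,3]=s['eef_pos']
f=r.grab_frame('wrist'); w=cv2.resize(f['color'][:300,200:440],None,fx=2,fy=2)[:,:,::-1].copy(); overlay(w,f,C,(200,0),2,H@f['hand_eye'])
a=r.grab_frame('side'); i=cv2.resize(a['color'][200:350,290:440],None,fx=4,fy=4,interpolation=2)[:300*2,:,::-1].copy(); overlay(i,a,C,(290,200),4)
b=r.grab_frame('top');
i=cv2.resize(i,(0,0),fx=.53,fy=.53)
o=np.zeros((600,800,3),np.uint8); o[:600,:480]=w; o[:318,480:798]=i
j=cv2.resize(b['color'][150:250,400:500],(280,280),interpolation=2)[:,:,::-1].copy(); overlay(j,b,C,(400,150),2.8); o[318:598,480:760]=j
cv2.imwrite('pics/'+n,o)
E
python3 chk.py 24 179 k1.png
```

```text
[ 513.8 -213.3  200.4] [ 3.1 -0.   0.2] [ 0.3 -0.2 -0.1]
foot stand [-7.9  0.6 57.9] tcp stand [-80.7   0.5 200.4]
```

View pics/k1.png

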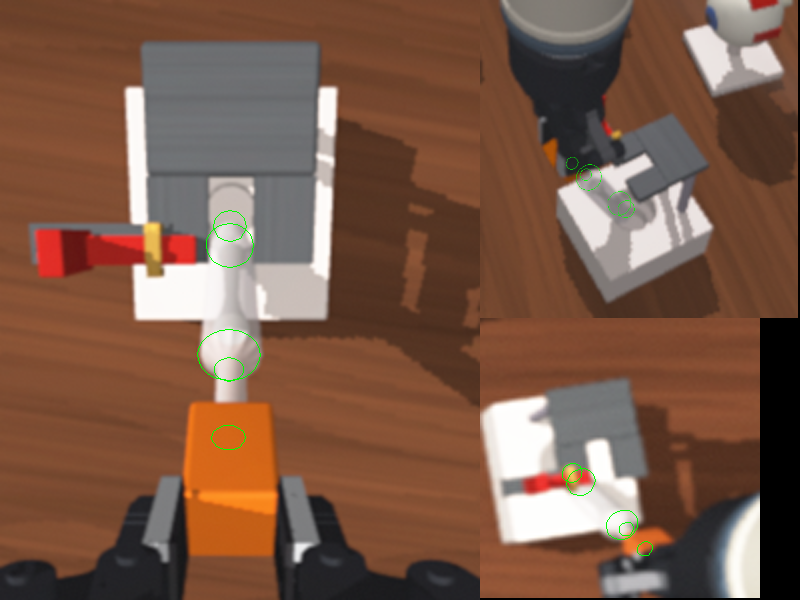

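```bash
python3 - <<'E'
from h import *
a=r.grab_frame('side');cv2.imwrite('pics/z1.png',cv2.resize(a['color'][265:325,320:400],None,fx=9,fy=9,interpolation=2)[:,:,::-1])
a=r.grab_frame('wrist');cv2.imwrite('pics/z2.png',cv2.resize(a['color'][70:210,260:380],None,fx=4.2,fy=4.2,interpolation=2)[:,:,::-1])
E
```

```text
(no output)
```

View pics/z1.png

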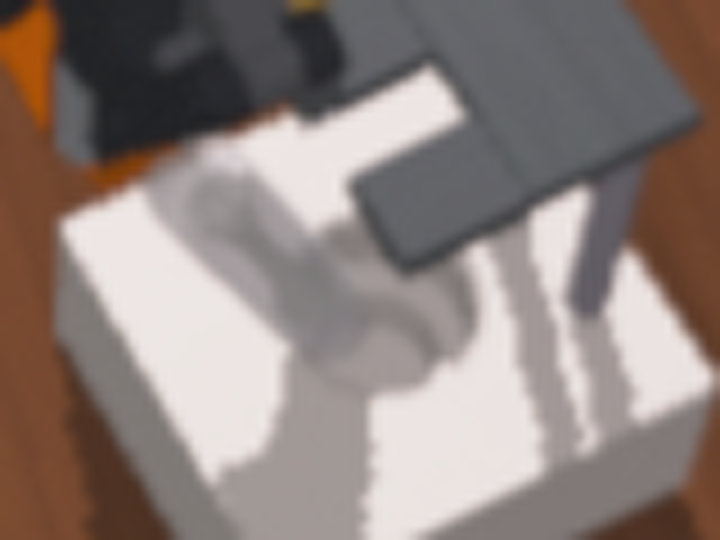

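View pics/z2.png

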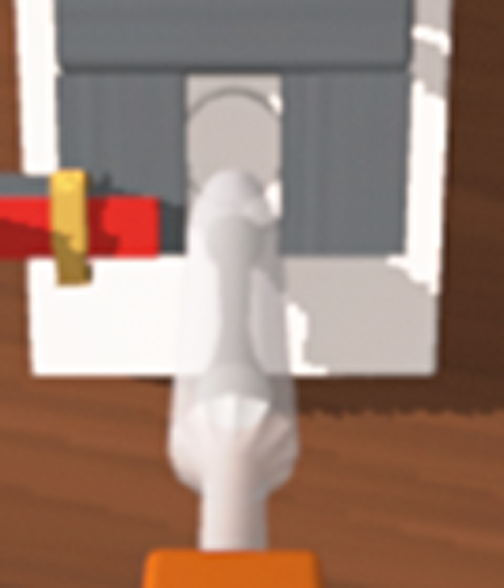

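Request:
drive_tool([
  [1,[0.4,0,0.6],0],
  [1,[0.8,0,1.2],0],
  [1,[1.1,0,1.8],0],
  [1,[1.3,0,2.3],0],
  [1,[1.5,0,2.8],0],
  [1,[1.5,0,2.8],0],
  [1,[1.5,0,2.8],0],
], grip_force=40)

```text
clock: 13.05
eef_pos: [528.1, -210.9, 172.4]
tcp_rot: [-3.141, -0.004, 0.16]
contact_force: [1.3, 0.5, -1.2]
opening: 0.258
```

```bash
python3 chk.py 23 179 k2.png; python3 - <<'E'
from h import *
a=r.grab_frame('side');cv2.imwrite('pics/z3.png',cv2.resize(a['color'][265:325,320:400],None,fx=9,fy=9,interpolation=2)[:,:,::-1])
E
```

```text
[ 528.1 -210.9  172.4] [-3.1 -0.   0.2] [ 1.3  0.5 -1.2]
foot stand [ 3.8  0.6 28.7] tcp stand [-66.1   0.6 172.4]
```

View pics/k2.png

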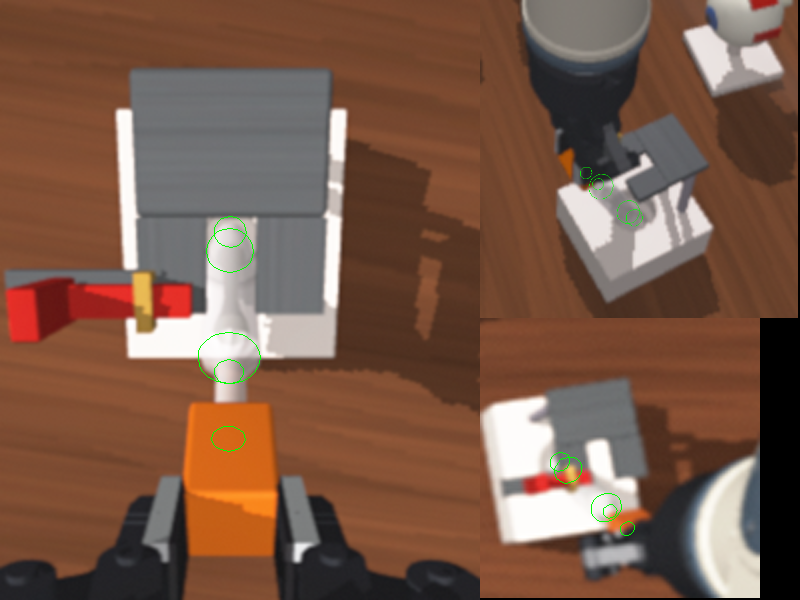

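View pics/z3.png

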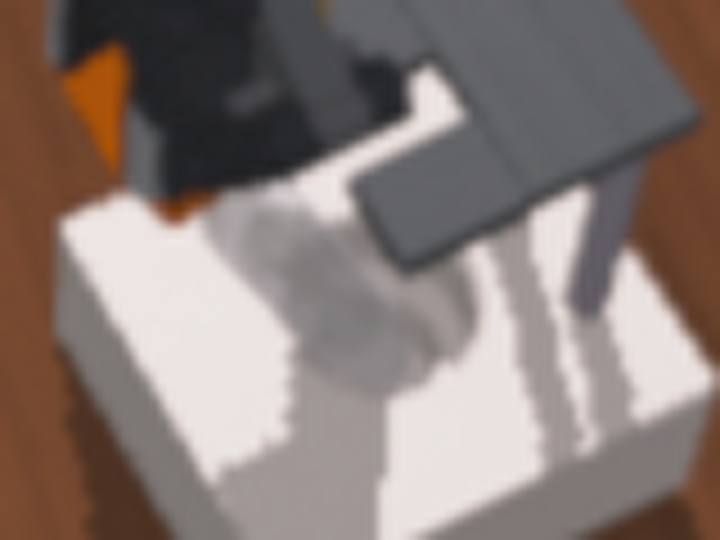

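Request:
drive_tool([
  [1,[0,0,0],0],
  [1,[0.7,0,0.12],0],
  [1,[1.4,0,0.22],0],
  [1,[2.2,0,0.32],0],
  [1,[2.9,0,0.37],0],
  [1,[3.6,0,0.37],0],
  [1,[4.3,0,0.36],0],
  [1,[4.3,0,0.36],0],
], grip_force=20)

```text
clock: 14.25
eef_pos: [571.4, -204.1, 169.7]
tcp_rot: [3.141, -0.005, 0.16]
contact_force: [-3.6, -1.0, 4.6]
opening: 0.258
```

```bash
python3 chk.py 9 179 k3.png; python3 - <<'E'
from h import *
a=r.grab_frame('side');cv2.imwrite('pics/z4.png',cv2.resize(a['color'][245:325,320:400],None,fx=7,fy=7,interpolation=2)[:,:,::-1])
E
```

```text
[ 571.4 -204.1  169.7] [ 3.1 -0.   0.2] [-3.6 -1.   4.6]
foot stand [ 5.7  0.5 13.9] tcp stand [-22.3   0.5 169.7]
```

View pics/k3.png

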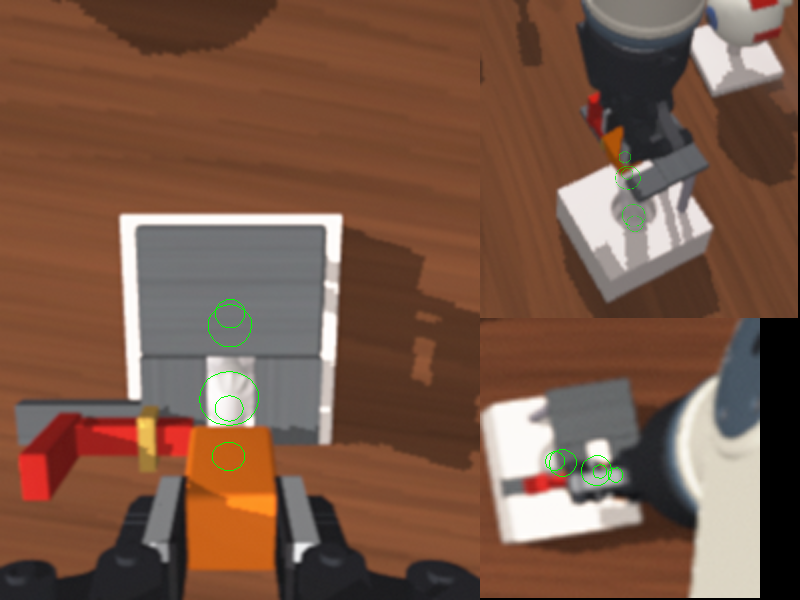

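View pics/z4.png

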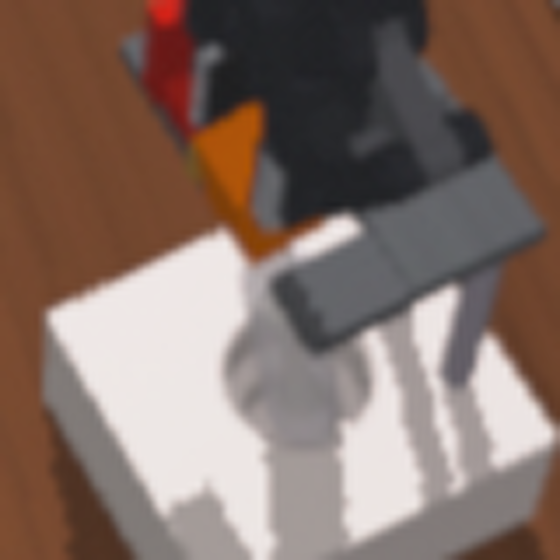

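```bash
cat > cap.py <<'E'
from h import *
np.set_printoptions(precision=1,suppress=True)
s=r.sense(); yaw=s['tcp_rot'][2]
H=np.eye(4);H[:3,:3]=Ro.from_euler('xyz',s['tcp_rot']).as_matrix();H[:3,3]=s['eef_pos']
f=r.grab_frame('wrist');T=H@f['hand_eye']
cv2.imwrite('pics/cap.png',cv2.resize(f['color'][150:300,260:380],None,fx=4,fy=4,interpolation=2)[:,:,::-1])
print('rows/cols in 4x crop: frontbottom, fronttop, backtop; halfwidths')
for L in (175,179,183):
  for th in (0,5,10,15,20,24):
    t=np.radians(th); gp=s['eef_pos']+[0,0,21]
    ex=np.array([np.cos(yaw),np.sin(yaw),0]); ez=np.array([0,0,1.])
    ax=-np.sin(t)*ex+np.cos(t)*ez; px=np.cos(t)*ex+np.sin(t)*ez; foot=gp-L*ax
    q=proj([foot+152*ax+12*px,foot+190*ax+12*px,foot+190*ax-12*px],f,T)
    print(L,th,(q[:,1]-150)*4)
E
python3 cap.py
```

```text
rows/cols in 4x crop: frontbottom, fronttop, backtop; halfwidths
175 0 [271.  378.6 559.1]
175 5 [260.9 392.9 563. ]
175 10 [251.7 407.4 565.7]
175 15 [243.4 422.1 567.1]
175 20 [236.2 436.8 567.3]
175 24 [231.1 448.4 566.6]
179 0 [262.3 364.7 541.1]
179 5 [250.1 375.9 542.8]
179 10 [238.9 387.5 543.4]
179 15 [228.5 399.4 543. ]
179 20 [219.2 411.5 541.6]
179 24 [212.6 421.3 539.8]
183 0 [253.9 351.5 524.1]
183 5 [239.8 359.7 523.5]
183 10 [226.5 368.5 522.1]
183 15 [214.2 377.8 519.9]
183 20 [202.9 387.4 517. ]
183 24 [194.8 395.3 514.1]
```

View pics/cap.png

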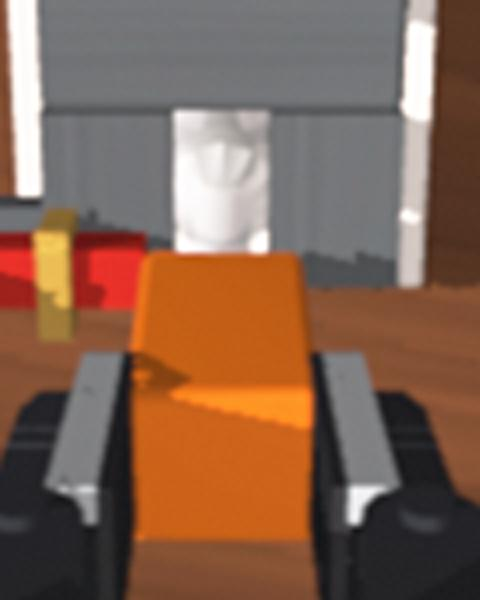

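Request:
drive_tool([
  [1,[0.5,0,0],0],
  [1,[1.0,0,-0.05],0],
  [1,[1.5,0,-0.1],0],
  [1,[2.0,0,-0.1],0],
  [1,[2.3,0,-0.1],0],
  [1,[2.3,0,-0.1],0],
])

```text
clock: 15.25
eef_pos: [594.0, -200.6, 170.9]
tcp_rot: [3.141, -0.005, 0.16]
contact_force: [-3.9, -0.8, 5.5]
opening: 0.251
```

```bash
python3 chk.py 0 179 k4.png; python3 cap.py | grep 179
```

```text
[ 594.  -200.6  170.9] [ 3.1 -0.   0.2] [-3.9 -0.8  5.5]
foot stand [ 0.6  0.4 12.9] tcp stand [  0.6   0.4 170.9]
179 0 [262.3 364.6 541.1]
179 5 [250.1 375.7 542.7]
179 10 [238.8 387.3 543.3]
179 15 [228.5 399.3 542.9]
179 20 [219.2 411.4 541.6]
179 24 [212.6 421.2 539.8]
```

View pics/k4.png

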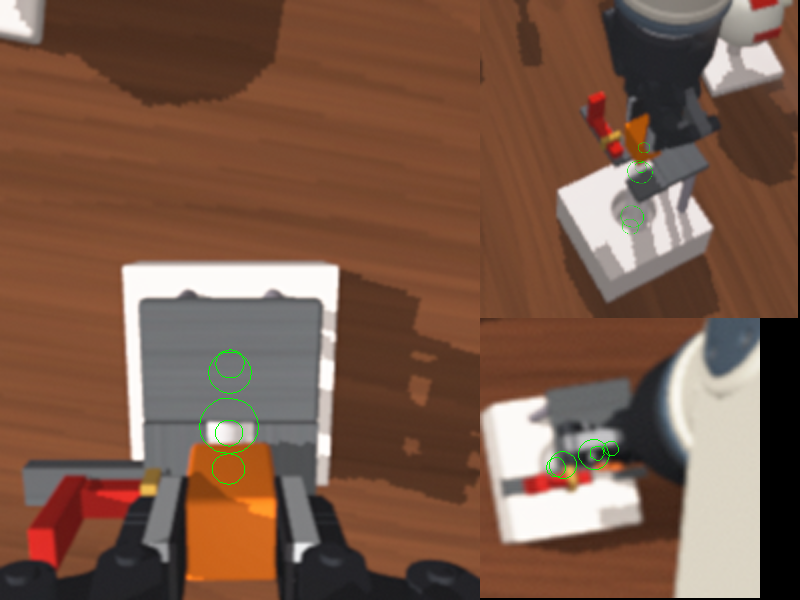

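View pics/cap.png

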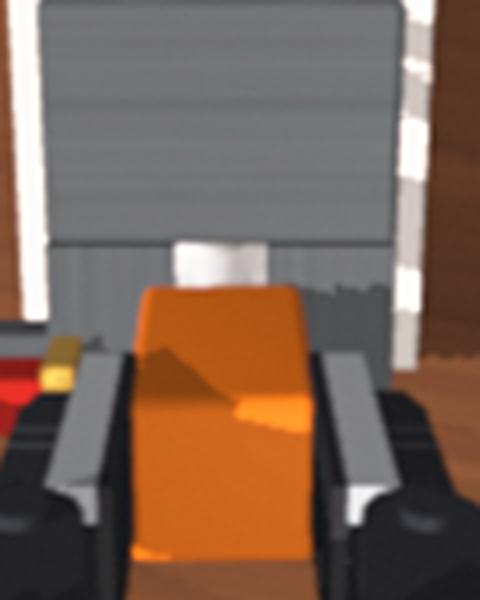

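Request:
drive_tool([
  [0.66,[0,0,0],0],
  [0.6,[0,0,0],0],
  [0.6,[0,0,0],0],
  [0.6,[0,0,0],0],
])

```text
clock: 15.95
eef_pos: [594.0, -200.6, 170.8]
tcp_rot: [3.141, -0.006, 0.16]
contact_force: [0.7, -0.3, 0.2]
opening: 0.401
```

```bash
python3 chk.py 0 179 k5.png; python3 cap.py | grep 179;  python3 - <<'E'
from h import *
a=r.grab_frame('side');cv2.imwrite('pics/z5.png',cv2.resize(a['color'][225:325,320:420],None,fx=6,fy=6,interpolation=2)[:,:,::-1])
E
```

```text
[ 594.  -200.6  170.8] [ 3.1 -0.   0.2] [ 0.7 -0.3  0.2]
foot stand [ 0.5  0.4 12.8] tcp stand [  0.5   0.4 170.8]
179 0 [262.3 364.5 541. ]
179 5 [250.1 375.7 542.7]
179 10 [238.8 387.3 543.3]
179 15 [228.5 399.2 542.9]
179 20 [219.2 411.4 541.6]
179 24 [212.6 421.1 539.8]
```

View pics/z5.png

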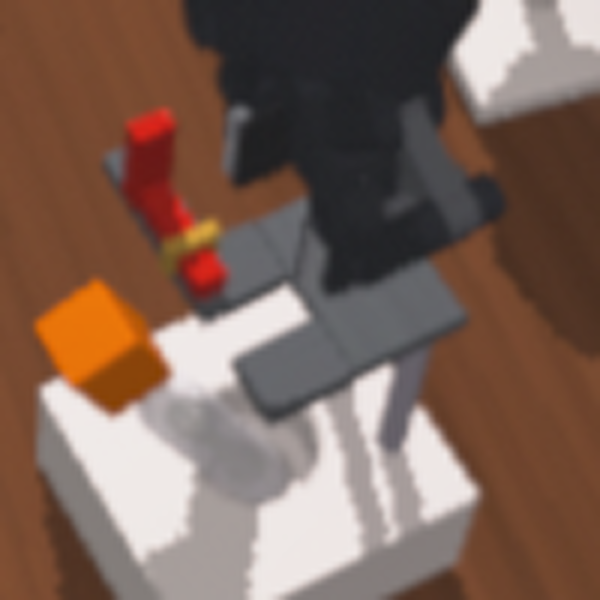

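View pics/cap.png

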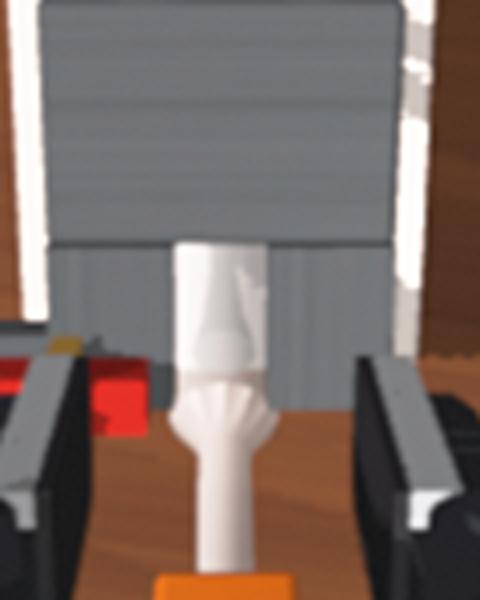

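Request:
drive_tool([
  [0.6,[0,0,-4],0],
  [0.6,[0,0,-8],0],
  [0.6,[-5,0,-10],0],
  [0.6,[-10,0,-10],0],
  [0.6,[-12,0,-10],0],
  [0.6,[-12,0,-10],0],
])

```text
clock: 16.95
eef_pos: [474.3, -220.0, 270.6]
tcp_rot: [3.141, -0.006, 0.159]
contact_force: [0.5, -0.0, -0.3]
opening: 0.403
```

```bash
python3 - <<'E'
from h import *
a=r.grab_frame('side');cv2.imwrite('pics/z6.png',cv2.resize(a['color'][245:345,310:410],None,fx=6,fy=6,interpolation=2)[:,:,::-1])
a=r.grab_frame('top');cv2.imwrite('pics/z7.png',cv2.resize(a['color'][160:260,390:490],None,fx=6,fy=6,interpolation=2)[:,:,::-1])
a=save('wrist','w9.png')
np.save('st9.npy',np.r_[r.sense()['eef_pos'],r.sense()['tcp_rot']])
E
```

```text
(no output)
```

View pics/z6.png

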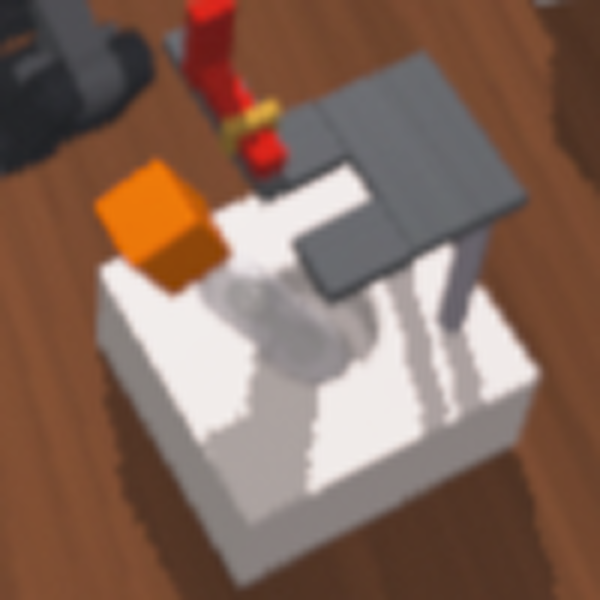

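View pics/z7.png

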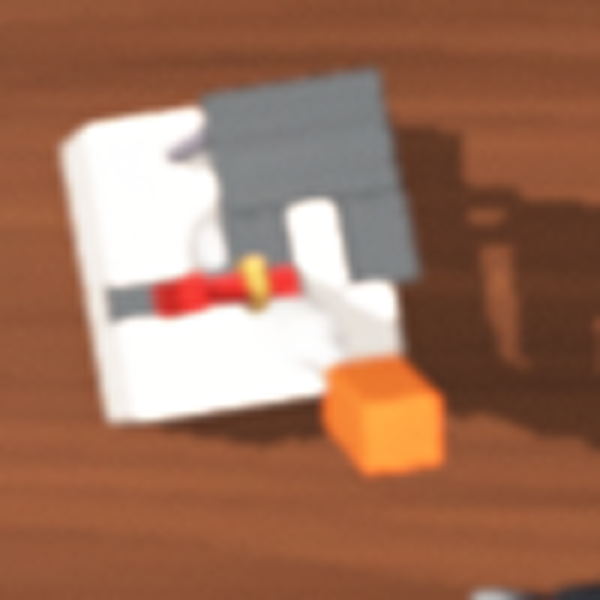

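View pics/w9.png

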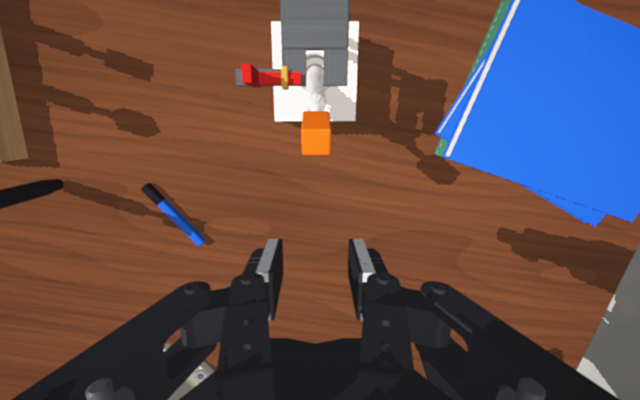

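```bash
python3 - <<'E'
import cv2
w=cv2.imread('pics/w9.png');cv2.imwrite('pics/z8.png',cv2.resize(w[0:170,270:370],None,fx=4.5,fy=4.5,interpolation=2)[-600:])
E
```

```text
(no output)
```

View pics/z8.png

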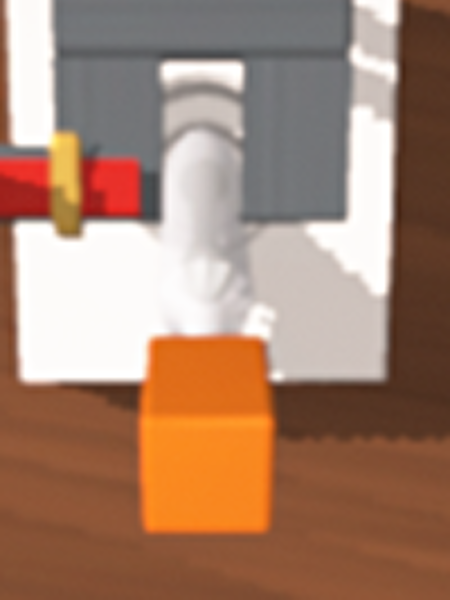

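```bash
cat > fit2.py <<'E'
from h import *; import pickle
from scipy.optimize import least_squares
np.set_printoptions(precision=2,suppress=True)
c=pickle.load(open('cams.pkl','rb'))
def solve(st,fw,W,Tp,S=[]):
    H=np.eye(4);H[:3,:3]=Ro.from_euler('xyz',st[3:]).as_matrix();H[:3,3]=st[:3];Tw=H@fw['hand_eye']
    def pts(x,P):
        R=Ro.from_euler('ZYXZ',[.16,-np.radians(x[3]),np.radians(x[4]),np.radians(x[5])]).as_matrix()
        return tfm([(x[0],x[1],0)],(593.5,-201,.16))[0]+[0,0,x[2]]+np.array(P,float)@R.T
    def res(x):
        o=[(proj(pts(x,[a for a,_ in L]),f,T)-[p for _,p in L]).ravel()*w for L,f,T,w in ((W,fw,Tw,1),(Tp,c['top'],None,1),(S,c['side'],None,1)) if L]
        return np.hstack(o)
    q=least_squares(res,[0,0,20,25,0,0]); print('x0,y0,z0,th,phi,spin',q.x,'rms',np.sqrt(np.mean(q.fun**2))); print(q.fun.reshape(-1,2))
    ax=pts(q.x,[(0,0,0),(0,0,178),(0,0,171)]); print('foot,s178,s171 world',ax); return q.x
E
python3 - <<'E'
from fit2 import *
st=np.load('st9.npy'); f=r.grab_frame('wrist')
w=lambda u,v:(270+u/4.5-.4,(v+165)/4.5-.4); t=lambda u,v:(390+u/6-.4,160+v/6-.4)
solve(st,f,[((12,12,152),w(152,340)),((12,-12,152),w(266,338)),((12,12,190),w(140,415)),((12,-12,190),w(273,418)),((-12,12,190),w(144,531)),((-12,-12,190),w(270,531))],
[((12,12,190),t(357,410)),((12,-12,190),t(443,400)),((-12,-12,190),t(443,465)),((-12,12,190),t(368,475)),((12,12,152),t(328,372)),((12,-12,152),t(405,355)),((-12,12,152),t(325,408))])
E
```

```text
Traceback (most recent call last):
  File "fit2.py", line 13, in solve
    q=least_squares(res,[0,0,20,25,0,0]); print('x0,y0,z0,th,phi,spin',q.x,'rms',np.sqrt(np.mean(q.fun**2))); print(q.fun.reshape(-1,2))
  File "fit2.py", line 11, in res
    o=[(proj(pts(x,[a for a,_ in L]),f,T)-[p for _,p in L]).ravel()*w for L,f,T,w in ((W,fw,Tw,1),(Tp,c['top'],None,1),(S,c['side'],None,1)) if L]
             ~~~^^^^^^^^^^^^^^^^^^^^
  File "fit2.py", line 8, in pts
    R=Ro.from_euler('ZYXZ',[.16,-np.radians(x[3]),np.radians(x[4]),np.radians(x[5])]).as_matrix()
      ~~~~~~~~~~~~~^^^^^^^^^^^^^^^^^^^^^^^^^^^^^^^^^^^^^^^^^^^^^^^^^^^^^^^^^^^^^^^^^^
  File "scipy/spatial/transform/_rotation.pyx", line 1413, in scipy.spatial.transform._rotation.Rotation.from_euler
ValueError: Expected axis specification to be a non-empty string of upto 3 characters, got ZYXZ
```

```bash
sed -i "s/R=Ro.from_euler('ZYXZ',.*$/R=(Ro.from_euler('ZYX',[.16,-np.radians(x[3]),np.radians(x[4])])*Ro.from_euler('Z',np.radians(x[5]))).as_matrix().reshape(3,3)/" fit2.py
python3 - <<'E'
from fit2 import *
st=np.load('st9.npy'); f=r.grab_frame('wrist')
w=lambda u,v:(270+u/4.5-.4,(v+165)/4.5-.4); t=lambda u,v:(390+u/6-.4,160+v/6-.4)
solve(st,f,[((12,12,152),w(152,340)),((12,-12,152),w(266,338)),((12,12,190),w(140,415)),((12,-12,190),w(273,418)),((-12,12,190),w(144,531)),((-12,-12,190),w(270,531))],
[((12,12,190),t(357,410)),((12,-12,190),t(443,400)),((-12,-12,190),t(443,465)),((-12,12,190),t(368,475)),((12,12,152),t(328,372)),((12,-12,152),t(405,355)),((-12,12,152),t(325,408))])
E
```

```text
x0,y0,z0,th,phi,spin [ 3.06 -6.07  6.84 22.72 -1.57  0.17] rms 0.9801052790330151
[[ 0.06 -1.11]
 [ 1.06 -0.47]
 [-0.04  0.34]
 [-0.02 -0.05]
 [ 0.01  0.5 ]
 [-0.14  0.82]
 [ 0.81 -0.72]
 [-0.59 -0.93]
 [-0.08 -0.01]
 [-0.38  0.16]
 [-0.76 -1.49]
 [-1.31 -0.45]
 [ 0.41  3.73]]
foot,s178,s171 world [[ 597.49 -206.5     6.84]
 [ 528.87 -212.64  170.97]
 [ 531.57 -212.4   164.51]]
```

```bash
python3 - <<'E'
from fit2 import *
st=np.load('st9.npy'); f=r.grab_frame('wrist')
w=lambda u,v:(270+u/4.5-.4,(v+165)/4.5-.4); t=lambda u,v:(390+u/6-.4,160+v/6-.4)
W=[((12,12,152),w(152,340)),((12,-12,152),w(266,338)),((12,12,190),w(140,415)),((12,-12,190),w(273,418)),((-12,12,190),w(144,531)),((-12,-12,190),w(270,531))]
Tp=[((12,12,190),t(357,410)),((12,-12,190),t(443,400)),((-12,-12,190),t(443,465)),((-12,12,190),t(368,475)),((12,12,152),t(328,372)),((12,-12,152),t(405,355))]
solve(st,f,W,Tp)
solve(st,f,W,[])
H=np.eye(4);H[:3,:3]=Ro.from_euler('xyz',st[3:]).as_matrix();H[:3,3]=st[:3]
th=np.radians(22);
for x0,z0,thd in((6,14.7,22),(5,14.5,20)):
    th=np.radians(thd);P=[]
    for s,a in((152,12),(190,12),(190,-12)):
        for y in(12,-12): P.append((x0-s*np.sin(th)+a*np.cos(th),y,z0+s*np.cos(th)+a*np.sin(th)))
    q=proj(tfm(P,(593.5,-201,.16)),f,H@f['hand_eye']); print((q-[270-.4,-.4])*4.5-[0,165])
E
```

```text
x0,y0,z0,th,phi,spin [-1.5  -6.17  5.51 21.2  -1.6   0.58] rms 0.6100569142406819
[[-0.   -0.19]
 [ 0.96  0.26]
 [-0.17  0.19]
 [-0.11 -0.41]
 [ 0.06  0.75]
 [-0.01  0.88]
 [ 0.78 -0.78]
 [-0.62 -1.08]
 [ 0.12 -0.04]
 [-0.19  0.22]
 [-0.75 -1.08]
 [-1.3  -0.12]]
foot,s178,s171 world [[ 593.   -207.33    5.51]
 [ 528.68 -212.68  171.4 ]
 [ 531.21 -212.47  164.87]]
x0,y0,z0,th,phi,spin [ 0.   -3.49  0.87 21.73 -0.78  0.21] rms 0.26698094973561726
[[-0.25 -0.29]
 [ 0.27  0.2 ]
 [ 0.28  0.18]
 [-0.26 -0.42]
 [ 0.29  0.12]
 [-0.32  0.22]]
foot,s178,s171 world [[ 594.06 -204.44    0.87]
 [ 528.61 -212.57  166.21]
 [ 531.18 -212.25  159.7 ]]
[[140.63 309.4 ]
 [263.46 309.41]
 [132.07 388.55]
 [270.87 388.56]
 [136.47 512.52]
 [266.95 512.54]]
[[140.03 286.92]
 [264.   286.92]
 [131.05 356.4 ]
 [271.78 356.41]
 [135.37 486.02]
 [267.93 486.04]]
```

```bash
python3 - <<'E'
from h import *
p=tfm((-65,-1,0),(593.5,-201,.16))[0]
goto(p[0],p[1],154,.16)
E
```

```text
shift cm [ 5.36  0.14 11.62] turn deg 0.0
```

Request:
drive_tool([
  [0.5,[3,0.1,1],0],
  [0.5,[5.4,0.1,3],0],
  [0.5,[5.4,0.1,5.5],0],
  [0.5,[5.4,0.1,8],0],
  [0.5,[5.4,0.1,10],0],
  [0.5,[5.4,0.1,11.6],0],
  [0.5,[5.4,0.1,11.6],0],
  [0.5,[5.4,0.1,11.6],0],
])

```text
clock: 18.25
eef_pos: [530.3, -212.0, 154.7]
tcp_rot: [3.141, -0.006, 0.161]
contact_force: [-0.2, 0.2, -0.1]
opening: 0.499
```

```bash
python3 chk.py 23 179 k6.png; python3 cap.py | grep -E "17|18"
```

```text
[ 530.3 -212.   154.7] [ 3.1 -0.   0.2] [-0.2  0.2 -0.1]
foot stand [ 5.8 -0.7 11. ] tcp stand [-64.1  -0.8 154.7]
175 0 [271.  378.1 558.8]
175 5 [260.9 392.3 562.7]
175 10 [251.6 406.9 565.4]
175 15 [243.3 421.6 566.9]
175 20 [236.1 436.2 567.1]
175 24 [231.  447.9 566.4]
179 0 [262.3 364.2 540.9]
179 5 [250.1 375.4 542.5]
179 10 [238.8 387.  543.2]
179 15 [228.5 398.9 542.8]
179 20 [219.2 411.  541.4]
179 24 [212.5 420.8 539.7]
183 0 [253.9 351.1 523.9]
183 5 [239.8 359.3 523.3]
183 10 [226.5 368.1 521.9]
183 15 [214.2 377.3 519.8]
183 20 [202.9 387.  516.8]
183 24 [194.7 394.9 514. ]
```

View pics/k6.png

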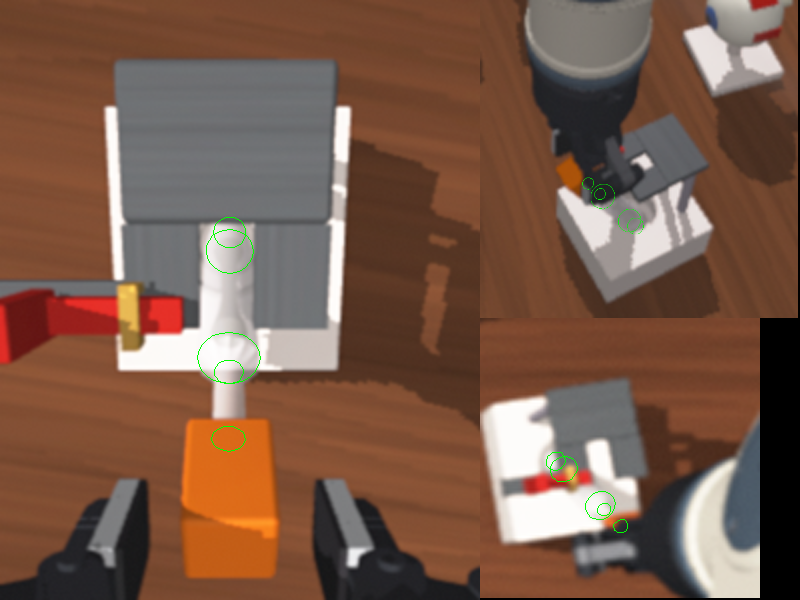

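View pics/cap.png

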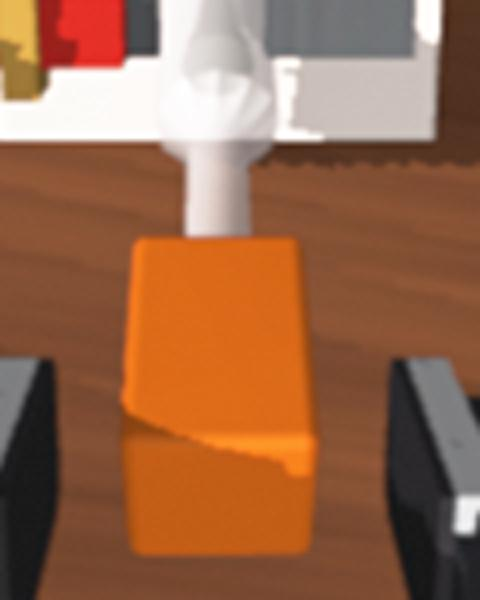

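Request:
drive_tool([
  [1,[0,0,0],0],
  [1,[0,0,0],0],
  [1,[0,0,0],0],
  [1,[0,0,0],0],
  [1,[0.8,0,-0.2],0],
  [1,[1.6,0,-0.38],0],
  [1,[2.4,0,-0.52],0],
  [1,[3.1,0,-0.65],0],
  [1,[3.9,0,-0.76],0],
  [1,[4.6,0,-0.82],0],
  [1,[5.4,0,-0.86],0],
  [1,[5.4,0,-0.86],0],
], grip_force=25)

```text
clock: 19.95
eef_pos: [584.3, -203.5, 164.8]
tcp_rot: [3.14, -0.007, 0.161]
contact_force: [-2.7, -0.9, 9.8]
opening: 0.27
```

```bash
python3 chk.py 5 176 k7.png; python3 cap.py | grep -E "17|18"
```

```text
[ 584.3 -203.5  164.8] [ 3.1 -0.   0.2] [-2.7 -0.9  9.8]
foot stand [ 5.8 -1.  10.5] tcp stand [ -9.5  -1.  164.8]
175 0 [271.  377.9 558.6]
175 5 [260.9 392.1 562.6]
175 10 [251.6 406.7 565.3]
175 15 [243.3 421.4 566.8]
175 20 [236. 436. 567.]
175 24 [231.  447.7 566.3]
179 0 [262.3 364.1 540.8]
179 5 [250.1 375.2 542.4]
179 10 [238.8 386.8 543.1]
179 15 [228.5 398.7 542.7]
179 20 [219.2 410.9 541.4]
179 24 [212.5 420.6 539.6]
183 0 [253.9 350.9 523.8]
183 5 [239.8 359.2 523.2]
183 10 [226.5 367.9 521.9]
183 15 [214.2 377.2 519.7]
183 20 [202.9 386.8 516.8]
183 24 [194.7 394.7 513.9]
```

View pics/cap.png

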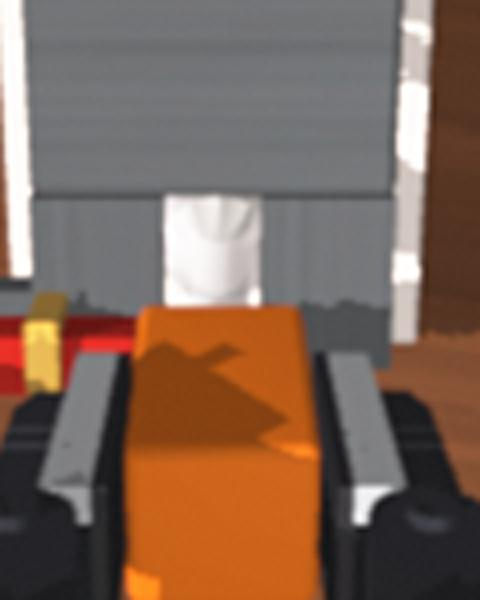

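View pics/k7.png

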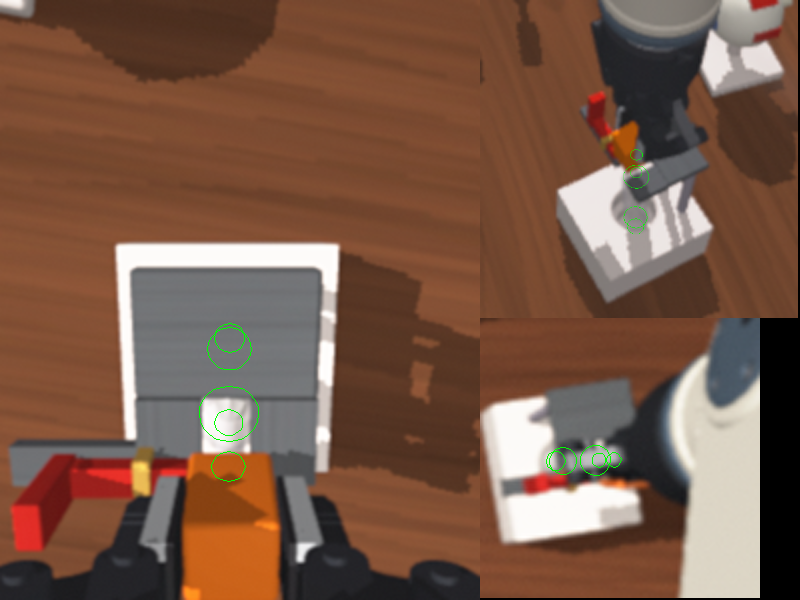

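Request:
drive_tool([
  [1,[0.4,0,-0.1],0],
  [1,[0.8,0,-0.2],0],
  [1,[1.2,0,-0.25],0],
  [1,[1.5,0,-0.25],0],
  [1,[1.8,0,-0.25],0],
  [1,[1.8,0,-0.25],0],
], grip_force=30)

```text
clock: 20.9
eef_pos: [601.9, -200.6, 167.3]
tcp_rot: [3.14, -0.007, 0.161]
contact_force: [-1.5, 0.6, -0.9]
opening: 0.273
```

```bash
python3 chk.py 0 172 k8.png; python3 cap.py >/dev/null
```

```text
[ 601.9 -200.6  167.3] [ 3.1 -0.   0.2] [-1.5  0.6 -0.9]
foot stand [ 8.3 -0.9 16.3] tcp stand [  8.3  -0.9 167.3]
```

View pics/cap.png

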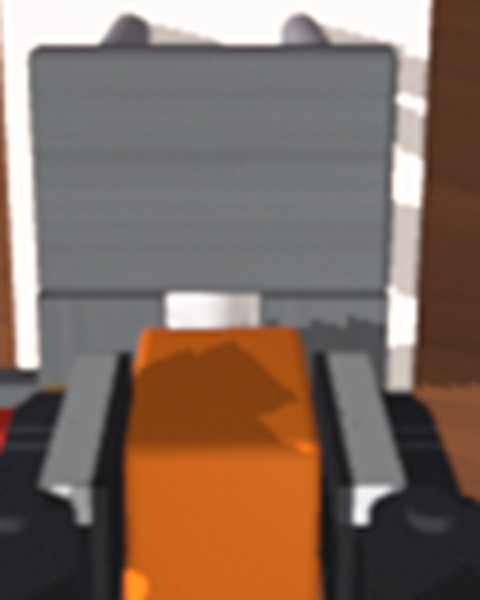

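View pics/k8.png

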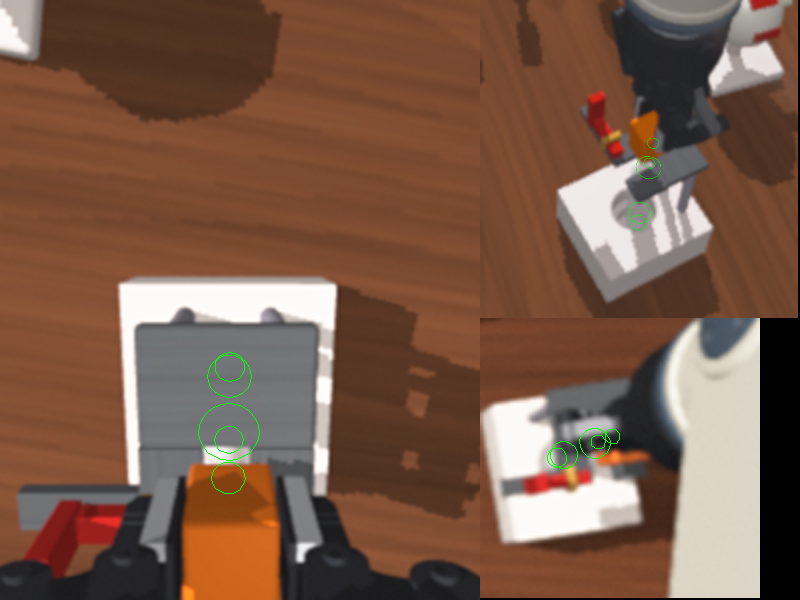

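```bash
python3 - <<'E'
from h import *
s=r.sense(); np.save('st10.npy',np.r_[s['eef_pos'],s['tcp_rot']])
a=save('wrist','w10.png');cv2.imwrite('pics/z10.png',cv2.resize(a['color'][200:320,260:380],None,fx=5,fy=5,interpolation=2)[:,:,::-1])
a=r.grab_frame('side');cv2.imwrite('pics/z11.png',cv2.resize(a['color'][235:325,330:420],None,fx=6.5,fy=6.5,interpolation=2)[:,:,::-1])
E
```

```text
(no output)
```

View pics/z10.png

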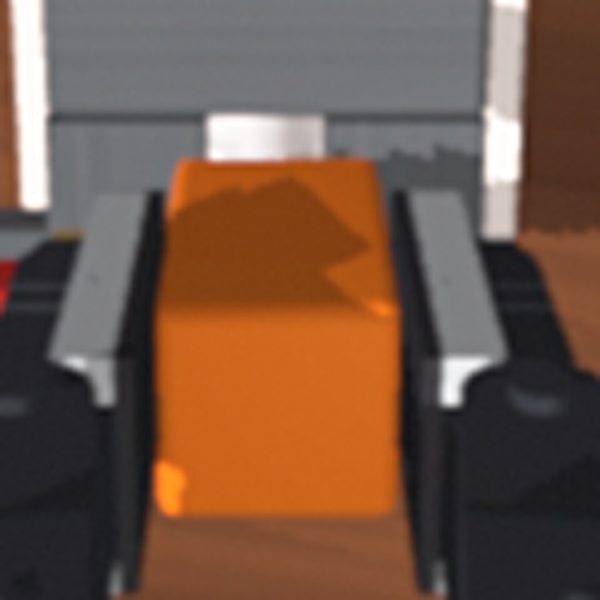

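View pics/z11.png

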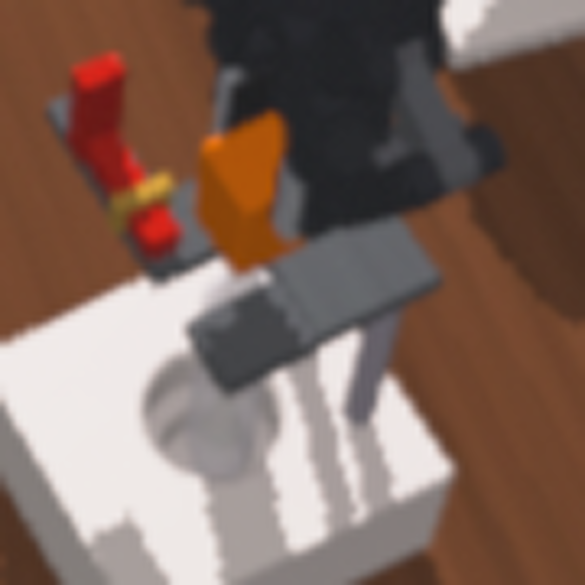

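```bash
python3 - <<'E'
from fit2 import *
st=np.load('st10.npy'); f=r.grab_frame('wrist')
w=lambda u,v:(260+u/5-.4,200+v/5-.4)
x=solve(st,f,[((12,12,152),w(172,160)),((12,-12,152),w(382,162)),((12,12,190),w(155,310)),((12,-12,190),w(400,312)),((-12,12,190),w(157,515)),((-12,-12,190),w(396,515))],[])
E
```

```text
x0,y0,z0,th,phi,spin [ 0.07 -1.38  9.02  0.88  0.12 -0.32] rms 0.7431649870083245
[[ 1.47 -0.25]
 [-1.45 -0.47]
 [ 0.11 -0.31]
 [-0.05 -0.5 ]
 [ 0.54  0.63]
 [-0.62  0.82]]
foot,s178,s171 world [[ 593.79 -202.35    9.02]
 [ 591.15 -203.17  187.  ]
 [ 591.26 -203.13  180.  ]]
```

Request:
drive_tool([
  [1,[0.3,0,0],0],
  [1,[0.4,0,0.1],0],
  [1,[0.4,0,0.2],0],
  [1,[0.4,0,0.2],0],
])

```text
clock: 21.75
eef_pos: [605.3, -200.2, 165.4]
tcp_rot: [3.14, -0.007, 0.161]
contact_force: [-4.1, 0.1, 0.1]
opening: 0.272
```

```bash
python3 - <<'E'
from h import *
s=r.sense(); np.save('st11.npy',np.r_[s['eef_pos'],s['tcp_rot']])
a=save('wrist','w11.png');cv2.imwrite('pics/z12.png',cv2.resize(a['color'][200:320,260:380],None,fx=5,fy=5,interpolation=2)[:,:,::-1])
E
```

```text
(no output)
```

View pics/z12.png

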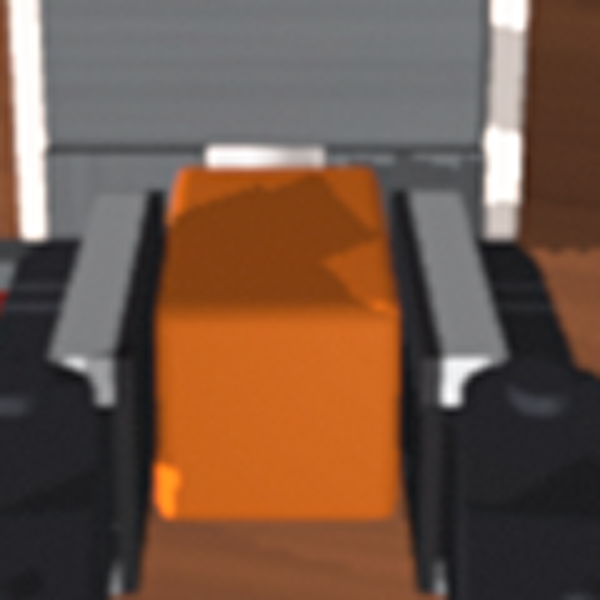

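```bash
python3 - <<'E'
from fit2 import *
st=np.load('st11.npy'); f=r.grab_frame('wrist')
w=lambda u,v:(260+u/5-.4,200+v/5-.4)
x=solve(st,f,[((12,12,152),w(172,167)),((12,-12,152),w(382,170)),((12,12,190),w(155,311)),((12,-12,190),w(400,313)),((-12,12,190),w(157,520)),((-12,-12,190),w(396,520))],[])
E
```

```text
x0,y0,z0,th,phi,spin [-0.86 -1.47  7.43 -0.52  0.13 -0.36] rms 0.7224129908315245
[[ 1.48 -0.13]
 [-1.45 -0.52]
 [ 0.1  -0.31]
 [-0.   -0.46]
 [ 0.41  0.56]
 [-0.53  0.77]]
foot,s178,s171 world [[ 592.89 -202.58    7.43]
 [ 594.54 -202.72  185.43]
 [ 594.48 -202.71  178.43]]
```

Request:
drive_tool([
  [0.68,[0,0,0],0],
  [0.66,[0,0,0],0],
  [0.62,[0,0,0],0],
  [0.62,[0,0,0],0],
])

```text
clock: 22.35
eef_pos: [605.7, -200.1, 165.5]
tcp_rot: [3.14, -0.007, 0.161]
contact_force: [-0.4, 0.4, 0.5]
opening: 0.381
```

```bash
python3 - <<'E'
from h import *
s=r.sense(); print(s['contact_force'])
a=save('wrist','w12.png');cv2.imwrite('pics/z13.png',cv2.resize(a['color'][200:320,260:380],None,fx=5,fy=5,interpolation=2)[:,:,::-1])
E
```

```text
[-0.38893877  0.35531509  0.49526562]
```

View pics/z13.png

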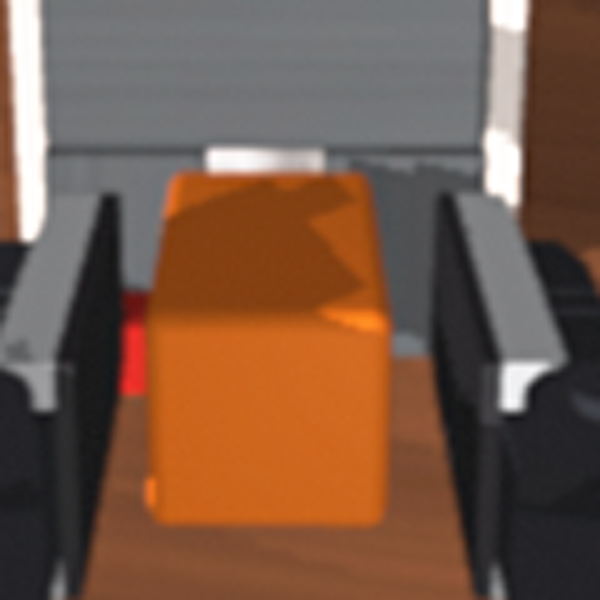

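Request:
drive_tool([
  [0.62,[0,0,-1.5],0],
  [0.62,[0,0,-4],0],
  [0.62,[0,0,-7],0],
  [0.62,[0,0,-8.5],0],
  [0.62,[0,0,-8.5],0],
])

```text
clock: 23.02
eef_pos: [605.6, -200.3, 251.9]
tcp_rot: [3.139, -0.01, 0.161]
contact_force: [-0.4, -0.1, -0.0]
opening: 0.377
```

```bash
python3 - <<'E'
from h import *
a=r.grab_frame('side');cv2.imwrite('pics/z14.png',cv2.resize(a['color'][225:345,310:430],None,fx=5,fy=5,interpolation=2)[:,:,::-1])
p=tfm((-17,85,0),(593.5,-201,.16))[0]
goto(p[0],p[1],250,.16);goto(p[0],p[1],167,.16)
E
```

```text
shift cm [-2.84 -8.6   0.02] turn deg 0.0
shift cm [-2.9  -8.61  8.32] turn deg 0.0
```

View pics/z14.png

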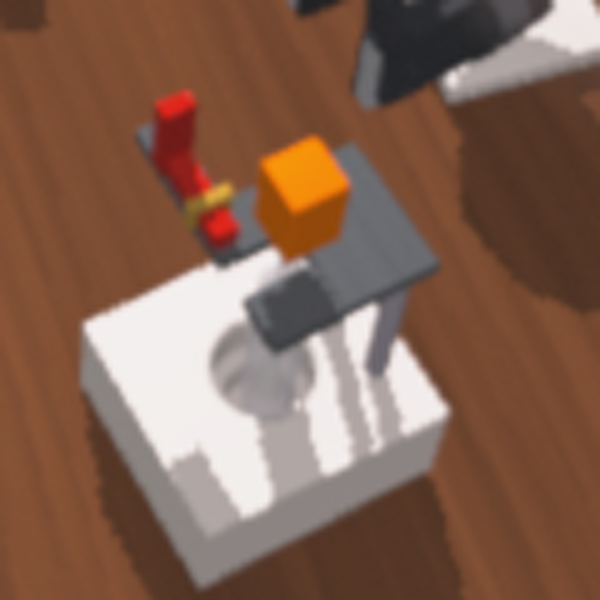

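Tube stands upright, neck in the slot. Now the bolt: close the gripper and go to the tab's outer side.

Request:
drive_tool([
  [1,[-1.5,-4.5,-0.5],0],
  [1,[-2.9,-8.6,-0.5],0],
  [1,[-2.9,-8.6,0],0],
  [1,[-2.9,-8.6,3],0],
  [1,[-2.9,-8.6,6],0],
  [1,[-2.9,-8.6,8.2],0],
  [1,[-2.9,-8.6,8.2],0],
  [1,[-2.9,-8.6,8.2],0],
])

```text
clock: 24.08
eef_pos: [563.7, -120.4, 168.4]
tcp_rot: [3.14, -0.008, 0.16]
contact_force: [-0.2, -0.1, 0.3]
opening: -0.002
```

```bash
python3 chk.py 0 172 k9.png;python3 - <<'E'
from h import *
a=r.grab_frame('side');cv2.imwrite('pics/z15.png',cv2.resize(a['color'][205:325,310:430],None,fx=5,fy=5,interpolation=2)[:,:,::-1])
a=save('wrist','w15.png')
E
```

```text
[ 563.7 -120.4  168.4] [ 3.1 -0.   0.2] [-0.2 -0.1  0.3]
foot stand [-16.6  84.4  17.4] tcp stand [-16.6  84.4 168.4]
```

View pics/z15.png

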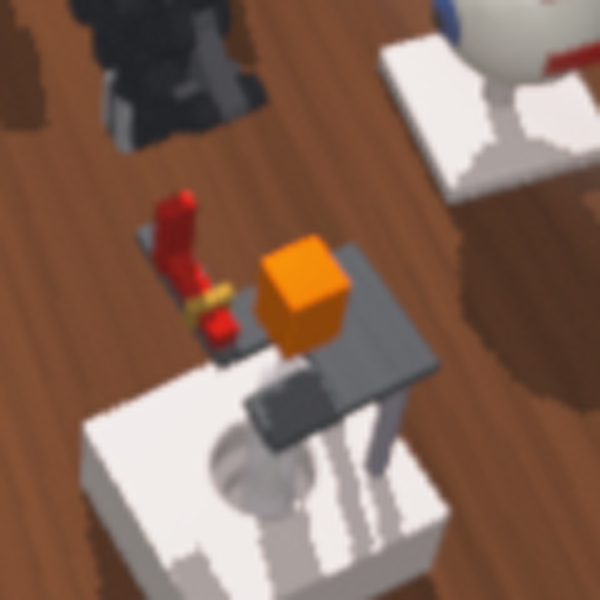

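View pics/w15.png

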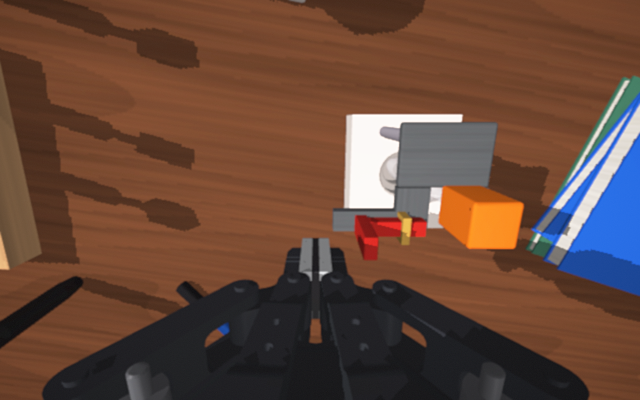

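Request:
drive_tool([
  [1,[0,1,0],0],
  [1,[0,2,0],0],
  [1,[0,2.8,0],0],
  [1,[0,3.4,0],0],
  [1,[0,4.0,0],0],
  [1,[0,4.3,0],0],
  [1,[0,4.3,0],0],
])

```text
clock: 25.2
eef_pos: [570.6, -162.6, 169.1]
tcp_rot: [3.139, -0.009, 0.16]
contact_force: [0.9, 0.3, -0.1]
opening: 0.003
```

```bash
python3 - <<'E'
from h import *
a=r.grab_frame('side');cv2.imwrite('pics/z16.png',cv2.resize(a['color'][225:325,310:410],None,fx=5,fy=5,interpolation=2)[:,:,::-1])
a=save('wrist','w16.png')
E
```

```text
(no output)
```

View pics/z16.png

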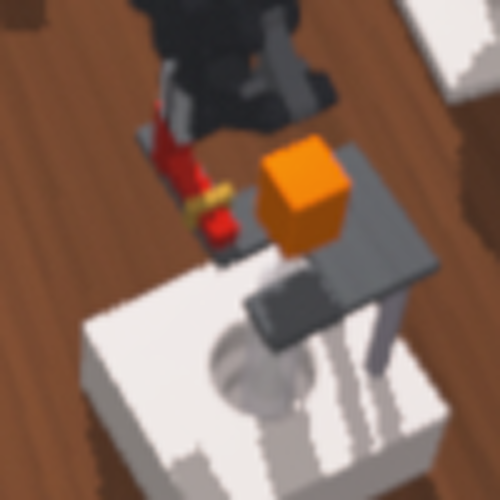

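View pics/w16.png

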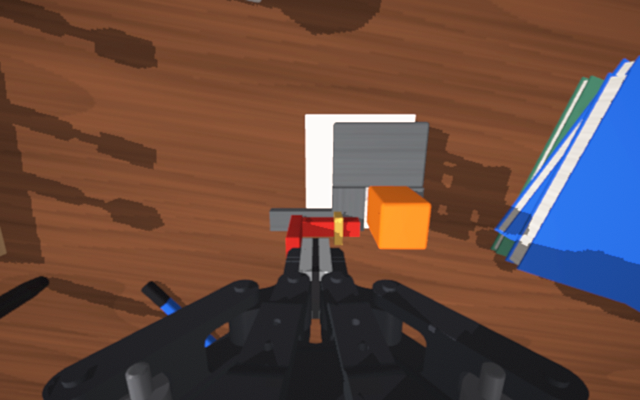

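```bash
python3 - <<'E'
from h import *
np.set_printoptions(precision=1,suppress=True)
s=r.sense();H=np.eye(4);H[:3,:3]=Ro.from_euler('xyz',s['tcp_rot']).as_matrix();H[:3,3]=s['eef_pos']
f=r.grab_frame('wrist');T=H@f['hand_eye']
cv2.imwrite('pics/z17.png',cv2.resize(f['color'][180:300,250:410],None,fx=5,fy=5,interpolation=2)[:,:,::-1])
P=[(0,0,0),(11,0,0),(-11,0,0),(11,7,0),(11,-7,0),(11,14,0),(0,0,-19)]
q=proj(np.array(P)@H[:3,:3].T+H[:3,3],f,T);print((q-[250,180])*5)
for y in (61,57,53,31,21):
    print(y,((proj(tfm([(-24,y,184),(-10,y,184),(-17,y,154)],(593.5,-201,.16)),f,T)-[250,180])*5).tolist())
print('bar end y', [(y,((proj(tfm([(-17,y,154)],(593.5,-201,.16)),f,T)-[250,180])*5)[0]) for y in (16,12,0,-10)])
print(s['eef_pos'],s['qpos'])
E
```

```text
[[318.6 289.7]
 [318.4 202.7]
 [318.7 373.7]
 [378.3 202.7]
 [258.6 202.7]
 [438.1 202.7]
 [317.5 361. ]]
61 [[145.00490164191433, 405.2245647245428], [140.81341666687763, 287.76538071963887], [170.3917290913128, 247.1083505542333]]
57 [[181.14077018085936, 405.2331558472639], [177.80161021482428, 287.77598060296884], [201.42904671873396, 247.1177697737872]]
53 [[217.2755530381204, 405.24174671186927], [214.78866626422985, 287.7865801603207], [232.46556340726528, 247.12718875027178]]
31 [[415.99745437924156, 405.2889918539063], [418.1971440941925, 287.8448718995625], [403.1520897968926, 247.1789887764936]]
21 [[506.31473722623525, 405.31046433795495], [510.6441710078889, 287.87136488571616], [480.72886683548717, 247.20253181278295]]
bar end y [(16, array([519.5, 247.2])), (12, array([550.5, 247.2])), (0, array([643.6, 247.3])), (-10, array([721.2, 247.3]))]
[ 570.5 -162.3  169. ] [-0.3  0.3  1.7  0.   1.   1.1]
```

View pics/z17.png

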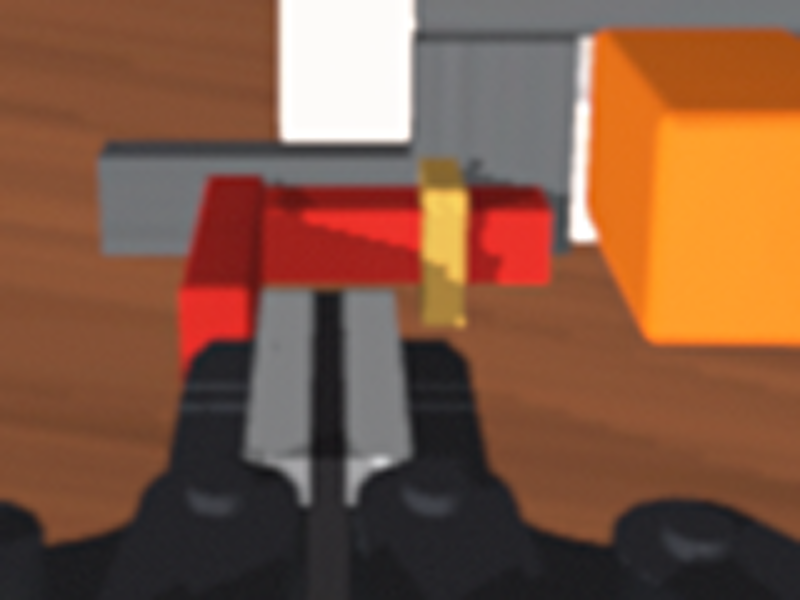

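```bash
python3 - <<'E'
from h import *
s=r.sense();H=np.eye(4);H[:3,:3]=Ro.from_euler('xyz',s['tcp_rot']).as_matrix();H[:3,3]=s['eef_pos']
f=r.grab_frame('wrist');T=H@f['hand_eye']
for h in (0,10,15,20,25,30):
    q=proj(np.array([(11,7,-h),(11,-7,-h),(0,0,-h)])@H[:3,:3].T+H[:3,3],f,T);print(h,((q-[250,180])*5).round().tolist())
E
```

```text
0 [[378.0, 203.0], [259.0, 203.0], [319.0, 290.0]]
10 [[381.0, 234.0], [255.0, 234.0], [318.0, 325.0]]
15 [[383.0, 251.0], [252.0, 251.0], [318.0, 345.0]]
20 [[385.0, 269.0], [250.0, 269.0], [317.0, 365.0]]
25 [[386.0, 288.0], [247.0, 288.0], [317.0, 387.0]]
30 [[388.0, 309.0], [245.0, 309.0], [317.0, 410.0]]
```

Request:
drive_tool([
  [1,[0,0,-1.2],0],
  [1,[0,-2,-1.5],0],
  [1,[0,-4.5,-1.5],0],
  [1,[0,-4.5,-1.5],0],
  [1,[0,-4.5,-1.5],0],
])

```text
clock: 26.02
eef_pos: [563.4, -117.6, 184.4]
tcp_rot: [3.139, -0.009, 0.162]
contact_force: [-0.3, -0.2, -0.0]
opening: 0.001
```

```bash
python3 - <<'E'
from h import *; import pickle
c=pickle.load(open('cams.pkl','rb'))
s=r.sense();H=np.eye(4);H[:3,:3]=Ro.from_euler('xyz',s['tcp_rot']).as_matrix();H[:3,3]=s['eef_pos'];print(H[:3,3])
for n,o in(('side',(300,200)),('top',(390,170))):
    f=r.grab_frame(n); i=cv2.resize(f['color'][o[1]:o[1]+100,o[0]:o[0]+80],None,fx=5,fy=5,interpolation=2)[:,:,::-1].copy()
    for h,col in((0,(0,255,0)),(10,(255,255,0)),(20,(0,255,255)),(25,(255,0,255))):
        for x in(11,-11):
            p=proj(np.array([(x,0,-h)])@H[:3,:3].T+H[:3,3],f)[0]; cv2.circle(i,tuple(((p+.5-o)*5).astype(int)),3,col,-1)
    cv2.imwrite('pics/y_%s.png'%n,i)
a=cv2.imread('pics/y_side.png');b=cv2.imread('pics/y_top.png');cv2.imwrite('pics/y.png',np.hstack([a,b]))
E
```

```text
[ 563.36273921 -117.56429364  184.3504092 ]
```

View pics/y.png

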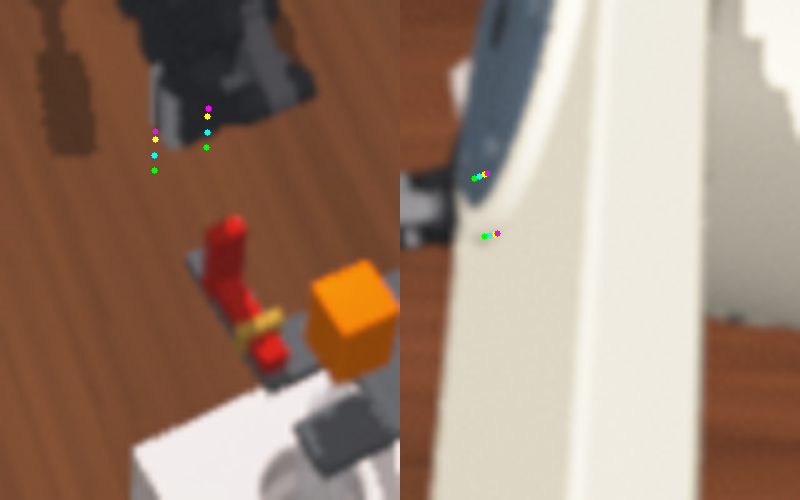

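Request:
drive_tool([
  [1,[0,0,1.5],0],
  [1,[0,0,3],0],
  [1,[0,0,3.9],0],
  [1,[0,0,3.9],0],
  [1,[0,0,3.9],0],
])

```text
clock: 26.75
eef_pos: [563.9, -118.2, 145.3]
tcp_rot: [3.139, -0.009, 0.161]
contact_force: [0.2, -0.3, -0.2]
opening: 0.001
```

```bash
python3 chk.py 0 172 k10.png;python3 - <<'E'
from h import *
a=r.grab_frame('side');cv2.imwrite('pics/z18.png',cv2.resize(a['color'][205:305,310:410],None,fx=5,fy=5,interpolation=2)[:,:,::-1])
E
```

```text
[ 563.9 -118.2  145.3] [ 3.1 -0.   0.2] [ 0.2 -0.3 -0.2]
foot stand [-16.   86.5  -5.7] tcp stand [-16.   86.5 145.3]
```

View pics/z18.png

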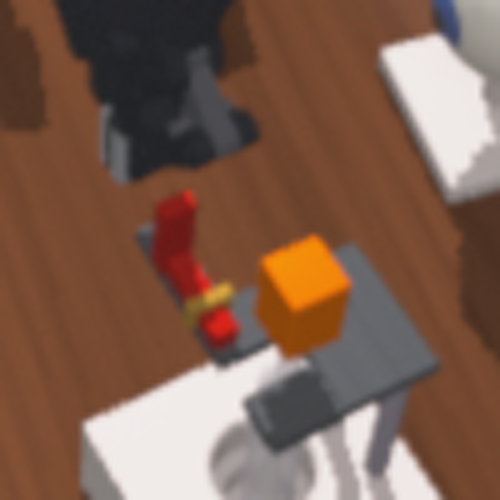

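Request:
drive_tool([
  [1,[0,0.8,0],0],
  [1,[0,1.5,0],0],
  [1,[0,2.1,0],0],
  [1,[0,2.7,0],0],
  [1,[0,3.2,0],0],
  [1,[0,3.2,0],0],
])

```text
clock: 27.7
eef_pos: [569.1, -150.3, 145.6]
tcp_rot: [3.139, -0.01, 0.16]
contact_force: [0.4, -0.2, -0.1]
opening: -0.002
```

```bash
python3 chk.py 0 172 k11.png;python3 - <<'E'
from h import *
a=r.grab_frame('side');a1=cv2.resize(a['color'][225:325,320:420],None,fx=4,fy=4,interpolation=2)[:,:,::-1]
a=r.grab_frame('wrist');a2=cv2.resize(a['color'][180:280,260:360],None,fx=4,fy=4,interpolation=2)[:,:,::-1]
cv2.imwrite('pics/z19.png',np.hstack([a1,a2]))
E
```

```text
[ 569.1 -150.3  145.6] [ 3.1 -0.   0.2] [ 0.4 -0.2 -0.1]
foot stand [-16.   53.9  -5.4] tcp stand [-16.   53.9 145.6]
```

View pics/z19.png

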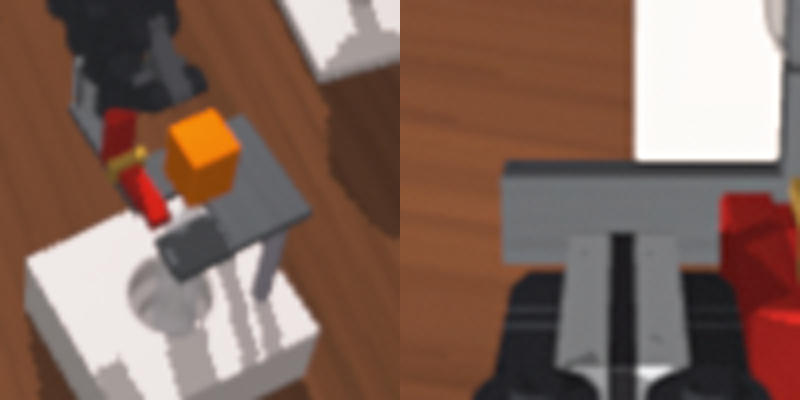

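Request:
drive_tool([
  [1,[0,0.5,0],0],
  [1,[0,0.9,0],0],
  [1,[0,1.2,0],0],
  [1,[0,1.4,0],0],
  [1,[0,1.4,0],0],
])

```text
clock: 28.58
eef_pos: [571.3, -163.8, 145.6]
tcp_rot: [3.139, -0.01, 0.161]
contact_force: [0.2, -0.1, 0.5]
opening: -0.002
```

```bash
python3 chk.py 0 172 k11.png;python3 - <<'E'
from h import *
a=r.grab_frame('side');a1=cv2.resize(a['color'][225:325,320:420],None,fx=4,fy=4,interpolation=2)[:,:,::-1]
a=r.grab_frame('wrist');a2=cv2.resize(a['color'][180:280,280:380],None,fx=4,fy=4,interpolation=2)[:,:,::-1]
cv2.imwrite('pics/z20.png',np.hstack([a1,a2]))
E
```

```text
[ 571.3 -163.8  145.6] [ 3.1 -0.   0.2] [ 0.2 -0.1  0.5]
foot stand [-16.   40.2  -5.4] tcp stand [-16.   40.2 145.6]
```

View pics/z20.png

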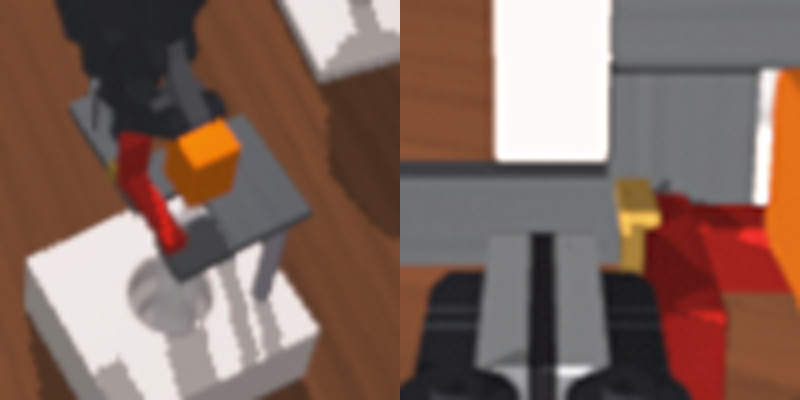

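Request:
drive_tool([
  [1,[0,0.1,0],0],
  [1,[0,0.2,0],0],
  [1,[0,0.2,0],0],
])

```text
clock: 29.2
eef_pos: [571.5, -165.1, 145.7]
tcp_rot: [3.139, -0.01, 0.161]
contact_force: [-0.4, 4.7, 1.4]
opening: -0.001
```

Request:
drive_tool([
  [1,[0,0.1,0],0],
  [1,[0,0.15,0],0],
  [1,[0,0.15,0],0],
])

```text
clock: 29.58
eef_pos: [571.5, -165.2, 145.7]
tcp_rot: [-3.142, -0.009, 0.161]
contact_force: [-1.6, 10.1, 2.6]
opening: 0.001
```

Request:
drive_tool([
  [1,[0,-1,0],0],
  [1,[0,-3,0],0],
  [1,[0,-5,0],0],
  [1,[0,-5,-4],0],
  [1,[0,-6,-9],0],
  [1,[-6,-10,-14],0],
  [1,[-12,-10,-16],0],
  [1,[-12,-10,-16],0],
])

```text
clock: 30.58
eef_pos: [433.3, -84.9, 306.0]
tcp_rot: [3.141, -0.011, 0.162]
contact_force: [0.8, -0.8, 0.7]
opening: -0.001
```

```bash
python3 - <<'E'
from h import *
s=r.sense();print(s['eef_pos'],s['contact_force'])
H=np.eye(4);H[:3,:3]=Ro.from_euler('xyz',s['tcp_rot']).as_matrix();H[:3,3]=s['eef_pos']
a=save('side','s20.png');a1=cv2.resize(a['color'][225:325,320:420],None,fx=4,fy=4,interpolation=2)[:,:,::-1].copy()
for y in (17,25):
    p=proj(tfm([(-24,y,184)],(593.5,-201,.16)),a)[0]; cv2.circle(a1,tuple(((p+.5-[320,225])*4).astype(int)),2,(0,255,0),-1)
a=save('top','t20.png');a2=cv2.resize(a['color'][150:250,390:490],None,fx=4,fy=4,interpolation=2)[:,:,::-1].copy()
for q in ((-24,17,184),(-24,25,184)):
    p=proj(tfm([q],(593.5,-201,.16)),a)[0]; cv2.circle(a2,tuple(((p+.5-[390,150])*4).astype(int)),2,(0,255,0),-1)
cv2.imwrite('pics/z21.png',np.hstack([a1,a2])); save('wrist','w20.png')
E
```

```text
[433.32831676 -84.86588305 306.01153194] [ 0.84043039 -0.81136437  0.73194066]
```

View pics/z21.png

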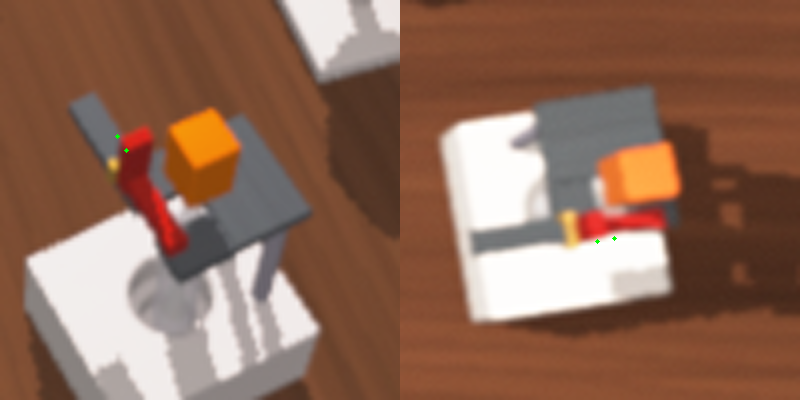

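View pics/s20.png

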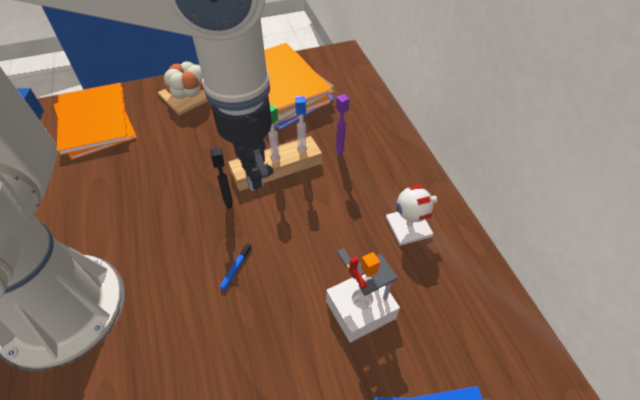

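View pics/w20.png

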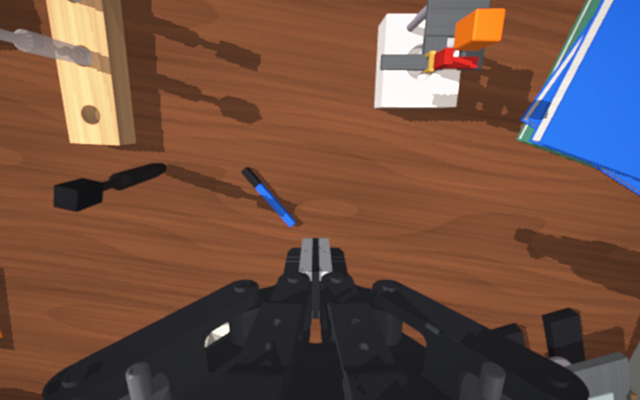

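```bash
python3 - <<'E'
from h import *; import pickle
c=pickle.load(open('cams.pkl','rb'))
t=(390+650/4,150+165/4)
for h in(198,202,206):
  for n in('side','top'):
    p=proj(tfm([(0,0,h),(5,0,h)],(593.5,-201,.16)),c[n]); print(h,n,p.round(1).tolist())
for n in('side','top'):
    f=r.grab_frame(n); hsv=cv2.cvtColor(f['color'],cv2.COLOR_RGB2HSV)
    m=cv2.inRange(hsv,(8,200,215),(20,255,255)); 
    x,y=(371,259) if n=='side' else (550,192)
    nl,lab,st,ce=cv2.connectedComponentsWithStats(m); 
    k=[i for i in range(1,nl) if np.hypot(*(ce[i]-[x,y]))<20]; print(n,[(ce[i].round(1),st[i]) for i in k])
E
```

```text
198 side [[368.4, 260.0], [370.8, 258.8]]
198 top [[452.1, 194.5], [451.6, 191.9]]
202 side [[368.6, 258.8], [371.0, 257.6]]
202 top [[452.7, 194.3], [452.3, 191.6]]
206 side [[368.8, 257.6], [371.3, 256.4]]
206 top [[453.4, 194.0], [452.9, 191.4]]
side [(array([370.6, 259.1]), array([363, 252,  17,  15, 148], dtype=int32))]
top []
```

```bash
python3 - <<'E'
from h import *
print(r.sense()['clock'], r.sign_off())
E
```

```text
the job is handed in; nothing more can be done
30.825 None
```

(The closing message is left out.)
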